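# Find the medicine case that is not latched and snap its catch shut

### The job

One of the three grey medicine cases on the desk is not really latched, although all three catches look alike. Tug the lids upward by their handles to find the one that lifts (raise it a centimetre or so to be sure), let it down again, and push its catch in until it snaps fully home. Do not push in the catches of the two cases that hold, and leave the pill jars and cartons where they stand.

Things in the scene. Friction and masses are not known exactly. Their poses are not given: they have to be found in the camera images.
- case_1: A grey painted medicine case with hinged lid, fixed to the desk; all three look alike. 160 mm deep (its x), 130 mm wide (its y); box 90 mm high, lid top at 106 mm, handle top at 143 mm. Origin: centre of its underside. Its front (catch side) faces its own -x, towards the robot; the lid hinges on its far (+x) side; z is up.
- handle_1 (a point): Centre of the lid handle of case_1: a round black bar 14 mm thick and 90 mm long (along the case's y), on two posts 72 mm apart, with 23 mm of free space between bar and lid. With the lid shut it is 20 mm to the -x side of the case's centre, 136 mm above the desk; the hinge line is 100 mm behind it and 46 mm lower. Its axes are those of the lid.
- pad_1 (a point): Centre of the outer face (facing the case's -x) of the catch's thumb pad on case_1: steel, 44 mm wide, 24 mm high, low end of the catch hanging from the lid's front edge. Swung out: 111 mm in front of the case's centre, 61 mm above the desk; fully in: 102 mm, 60 mm. To snap: lid shut, push level towards the case's +x; resists with about 4 N at first, flips over half-way and stays in.
- lid_1 (a joint): Opening angle of the lid of case_1 about its rear hinge, rad: 0 shut, grows as the front rises (0.1 lifts the handle by 10 mm). A lid whose catch holds gives only about 0.012 (1 mm at the handle) when tugged, then stops hard; an unlatched lid lifts with 2 to 3 N at the handle (more if a firm grip keeps the bar from turning with the lid) and falls shut when let go.
- catch_1 (a joint): Angle of the catch of case_1, rad: 0 fully in, 0.22 swung out (9 mm at the pad). All three start near 0.22, the hooks hidden behind the catches: neither this value nor the look tells whether one holds; only a tug on the lid does. The unlatched one snaps to 0 when pushed. A catch that holds must not be pushed: it jams half-way in (0.12).
- case_2: A grey painted medicine case with hinged lid, fixed to the desk; all three look alike. 160 mm deep (its x), 130 mm wide (its y); box 90 mm high, lid top at 106 mm, handle top at 143 mm. Origin: centre of its underside. Its front (catch side) faces its own -x, towards the robot; the lid hinges on its far (+x) side; z is up.
- handle_2 (a point): Centre of the lid handle of case_2: a round black bar 14 mm thick and 90 mm long (along the case's y), on two posts 72 mm apart, with 23 mm of free space between bar and lid. With the lid shut it is 20 mm to the -x side of the case's centre, 136 mm above the desk; the hinge line is 100 mm behind it and 46 mm lower. Its axes are those of the lid.
- pad_2 (a point): Centre of the outer face (facing the case's -x) of the catch's thumb pad on case_2: steel, 44 mm wide, 24 mm high, low end of the catch hanging from the lid's front edge. Swung out: 111 mm in front of the case's centre, 61 mm above the desk; fully in: 102 mm, 60 mm. To snap: lid shut, push level towards the case's +x; resists with about 4 N at first, flips over half-way and stays in.
- lid_2 (a joint): Opening angle of the lid of case_2 about its rear hinge, rad: 0 shut, grows as the front rises (0.1 lifts the handle by 10 mm). A lid whose catch holds gives only about 0.012 (1 mm at the handle) when tugged, then stops hard; an unlatched lid lifts with 2 to 3 N at the handle (more if a firm grip keeps the bar from turning with the lid) and falls shut when let go.
- catch_2 (a joint): Angle of the catch of case_2, rad: 0 fully in, 0.22 swung out (9 mm at the pad). All three start near 0.22, the hooks hidden behind the catches: neither this value nor the look tells whether one holds; only a tug on the lid does. The unlatched one snaps to 0 when pushed. A catch that holds must not be pushed: it jams half-way in (0.12).
- case_3: A grey painted medicine case with hinged lid, fixed to the desk; all three look alike. 160 mm deep (its x), 130 mm wide (its y); box 90 mm high, lid top at 106 mm, handle top at 143 mm. Origin: centre of its underside. Its front (catch side) faces its own -x, towards the robot; the lid hinges on its far (+x) side; z is up.
- handle_3 (a point): Centre of the lid handle of case_3: a round black bar 14 mm thick and 90 mm long (along the case's y), on two posts 72 mm apart, with 23 mm of free space between bar and lid. With the lid shut it is 20 mm to the -x side of the case's centre, 136 mm above the desk; the hinge line is 100 mm behind it and 46 mm lower. Its axes are those of the lid.
- pad_3 (a point): Centre of the outer face (facing the case's -x) of the catch's thumb pad on case_3: steel, 44 mm wide, 24 mm high, low end of the catch hanging from the lid's front edge. Swung out: 111 mm in front of the case's centre, 61 mm above the desk; fully in: 102 mm, 60 mm. To snap: lid shut, push level towards the case's +x; resists with about 4 N at first, flips over half-way and stays in.
- lid_3 (a joint): Opening angle of the lid of case_3 about its rear hinge, rad: 0 shut, grows as the front rises (0.1 lifts the handle by 10 mm). A lid whose catch holds gives only about 0.012 (1 mm at the handle) when tugged, then stops hard; an unlatched lid lifts with 2 to 3 N at the handle (more if a firm grip keeps the bar from turning with the lid) and falls shut when let go.
- catch_3 (a joint): Angle of the catch of case_3, rad: 0 fully in, 0.22 swung out (9 mm at the pad). All three start near 0.22, the hooks hidden behind the catches: neither this value nor the look tells whether one holds; only a tug on the lid does. The unlatched one snaps to 0 when pushed. A catch that holds must not be pushed: it jams half-way in (0.12).
- bottle_1: White pill jar, 44 mm across, 85 mm tall, standing between two cases. Origin: centre of its underside. Loose bystander; leave in place.
- bottle_2: White pill jar like bottle_1, between the other two cases. Loose bystander; leave in place.
- carton_1: White medicine carton standing on the desk, 60 x 40 x 70 mm (x, y, z). Origin: centre of its underside. Loose bystander; leave in place.
- carton_2: White medicine carton lying flat, 100 x 45 x 35 mm (x, y, z). Origin: centre of its underside. Loose bystander; leave in place.
There are look-alikes about, which are no part of the job. What is shaped like the case_2 but yellow is not meant. What is shaped like the case_1 but purple is not meant.

How it is judged:
On the way, in this order (a step that is already met when the one before it is completed fails the run):
1. the unlatched lid has been found: a tug has lifted it by at least 0.05 rad (about 5 mm at the handle) (value of joint any of lid_1, lid_2, lid_3 above 0.05 rad), for 0.1 s.
2. that lid is shut again and a catch has snapped home (value of joint each of lid_1, lid_2, lid_3 below 0.02 rad and value of joint any of catch_1, catch_2, catch_3 below 0.04 rad), for 0.2 s.
At the end, for the whole second after the job is handed in: All three lids shut (each under 0.02 rad) and at rest, one catch snapped fully in (under 0.04 rad; only the unlatched one can go there), and the catches that hold still swung out (over 0.17 rad), not jammed half-way (all of step 2 and (value of joint catch_1 below 0.04 rad or value of joint catch_1 above 0.17 rad) and (value of joint catch_2 below 0.04 rad or value of joint catch_2 above 0.17 rad) and (value of joint catch_3 below 0.04 rad or value of joint catch_3 above 0.17 rad) and velocity of joint each of lid_1, lid_2, lid_3 below 0.05 rad/s); the robot touches nothing.
It fails at once if bottle_1 was shoved more than 30 mm or tipped over (distance of bottle_1 from where it was at the start of the episode above 0.03 m or angle between bottle_1's own z axis and vertical above 0.5 rad).
It fails at once if bottle_2 was shoved more than 30 mm or tipped over (distance of bottle_2 from where it was at the start of the episode above 0.03 m or angle between bottle_2's own z axis and vertical above 0.5 rad).
It fails at once if carton_1 was shoved more than 30 mm or tipped over (distance of carton_1 from where it was at the start of the episode above 0.03 m or angle between carton_1's own z axis and vertical above 0.5 rad).
It fails at once if carton_2 was shoved more than 30 mm or tipped over (distance of carton_2 from where it was at the start of the episode above 0.03 m or angle between carton_2's own z axis and vertical above 0.5 rad).
It also fails if it takes over 58 s, if anything falls off the work surface, if the arm or the gripper's body presses on something with over 40 N, if the wrist force passes 120 N, or if a joint passes its speed limit or range.

### The arm

A 6-joint arm with a two-finger parallel gripper is mounted at the origin on the work surface. World frame = base frame: x ahead of the robot, y to its left, z up, the work surface at z = 0. Lengths are in m, angles in rad, forces in N, time in s.
With the tool pointing down it reaches from about 0.3 to 0.875 m from the base axis. Payload 6.4 kg.
Tool frame: the origin (TCP) lies between the finger pads; the fingertips stand 25 mm ahead of it and the grasp point (between the pads) lies 6 mm ahead of it; y points along the fingers, x is the direction in which the jaws open and shut, and the axes are right-handed (so a half turn about y gives the same grasp; the last joint's range is limited). The gripper opens to 85 mm and grips with 20 to 120 N. Pads are 22 mm wide; open, the fingers measure 114 mm over their backs; the gripper's body (76 mm by 85 mm) begins 54 mm behind the grasp point. The pads swing forward as they close: fully open they stand 13 mm farther back than shut.
Start: joints at [1.077, 0.181, 1.607, -0, 1.354, -0.206], TCP at [0.163, 0.551, 0.219] pointing down, gripper open.
Joint ranges: [-2.99, 2.99], [-0.89, 2.07], [0.3, 2.58], [-1.14, 4.28], [0, 2.63], [-3.12, 3.12]. Speed limits (rad/s): [2.57, 2.57, 3.01, 3.14, 3.14, 3.14].

### API

Orientations are given as a unit quaternion [w, x, y, z].
In Python, from bench import ctrl, vision, ticket, find_in, regions_of, pinpoint gives the robot as it stands.
- The arm moves only by the tool apply_moves, never from a script. Its argument "increments" is a list of rows, each an object of numbers: "x", "y", "z": the shift along the tool's x, y, z in cm; "ax", "ay", "az": the turn, a rotation vector about the tool's x, y, z in rad; "grip": the closure, from 0 (fully open) to 1 (shut). A call has 1 to 12 rows; each row is the pose to reach, as a shift and turn from the pose measured when the call began, along the tool's axes at that moment; what a row does not reach only later rows make up. A row lasts 1/8 s, in which the tool goes at most 62.5 mm and 10.7 degrees, less where a joint would pass 70% of its speed; a pose out of reach is approached as far as the arm can. A call with a gripper value outside its range is refused whole. The fingers move at their own pace and stop on an object; the grip force is fixed at half the most. Time passes only in rows, so rows that repeat a pose let the fingers close. It gives the time, the measured TCP pose, the force and the opening at its end, in the units of the state.
- ctrl.get_obs(): the state, without advancing time (a new reading comes with each control period).
- vision.camera(name): name is "side" or "top" or "wrist"; returns the picture (384x512x3 uint8, red, green, blue); there is no depth.
- vision.camera_params(name): a dict with "intrinsics" (3x3 intrinsics, pixels), "k1" (the pictures are not rectified: a ray, as slopes to the right and down, at radius r is drawn at 1 + k1 r^2 times it, then the intrinsics apply), "R" (3x3) and "t" (3): a world point X has camera coordinates R X + t. Camera axes: x right, y down, z forward; pixel columns grow to the right and rows downward; lengths in m; the calibration is good to about 2 mm. A picture is of the moment at which its call begins: read the wrist's pose just before it. camera_params takes no time and is no camera call; for the wrist camera it gives the pose at the moment of the call.
- ticket.hand_in(): hands the job in, once; it reports no verdict.
Trained networks look in the newest picture that a camera, given by its name, has taken for a name from the list of things; names that differ only in an ending like _2 or _b are one class to them, and where a whole thing is asked for, a point or a joint stands for the part that bears it (a point fixed in the world has none). Each returns a list of dicts, best first, with "p" (0 to 1); they miss things now and then, are a little off and sometimes report something else, mostly with a low value. They report only what shows in the picture. A call takes as long as a camera call. They do not tell look-alikes from the thing itself.
- find_in(camera, query): "rect" ([centre column, centre row, width, height] in pixels, round what is visible of it).
- regions_of(camera, query): "mask" (384x512 bool, what is visible of it) and "rect" ([centre column, centre row, width, height] in pixels, round what is visible of it).
- pinpoint(camera, query): "xy" ([column, row] in pixels: a listed point, or the origin of a listed thing).
The state is a dict: "time_s": time; "q": joint angles; "dq": joint speeds; "joint_efforts": joint torques, N m; "eef_pos": TCP position; "eef_rot": TCP orientation; "wrist_force": force on the tool from outside, world axes, zero at the start; "torque": the same for the moment, N m; "opening": opening from 0.0 (shut) to 1.0 (fully open).
Only numpy, scipy, OpenCV 4.12 (cv2) and the standard library are available. Lean on these libraries where they do the work, as an engineer would, in place of code of your own. Each camera call takes 0.05 s, during which the arm holds its last target.

## Working session

There is one attempt and no reset: what is moved stays moved. The work goes in short steps, Python scripts to look and compute and a tool call to move; the robot and the scene stay as the last step left them, time stands still between calls to the robot, and variables do not carry over. Pictures are saved under pics/ and viewed, and the job is handed in when it is done.

Besides the shell and the picture viewer there is one more tool, called after "Request:" as name(argument=value, ...), one argument or row to a line, values as JSON. apply_moves: Moves the arm, as the interface text tells. Its arguments: {"type":"object","properties":{"increments":{"type":"array","items":{"type":"object","properties":{"x":{"type":"number"},"y":{"type":"number"},"z":{"type":"number"},"ax":{"type":"number"},"ay":{"type":"number"},"az":{"type":"number"},"grip":{"type":"number"}}}}},"required":["increments"]}

```bash
mkdir -p pics; ls
python3 - <<'E'
from bench import ctrl, vision, find_in, pinpoint
import cv2
print(ctrl.get_obs())
for c in ["top","side","wrist"]:
    im=vision.camera(c); cv2.imwrite(f"pics/{c}0.png",im[:,:,::-1])
    p=vision.camera_params(c); print(c,p)
    if c!="wrist":
        for q in ["case_1","handle_1","pad_1"]:
            print(q,[(round(d["p"],2),[round(float(v)) for v in d["xy"]]) for d in pinpoint(c,q)])
E
```

```text
pics
{'time_s': 0.0, 'q': array([ 1.07669224e+00,  1.81517322e-01,  1.60801175e+00, -2.60595957e-05,
        1.35383112e+00, -2.06284100e-01]), 'dq': array([ 0.00033866, -0.00049209,  0.00115814, -0.00067143,  0.00080395,
       -0.00107358]), 'joint_efforts': array([-1.30090597e-03, -4.44874227e+01, -3.51334155e+01, -3.71258884e-04,
        9.10117262e-03, -1.70311279e-05]), 'eef_pos': array([0.16292002, 0.55082589, 0.21799572]), 'eef_rot': array([-0.56626526,  0.5668085 ,  0.42256307, -0.42368883]), 'wrist_force': array([ 0.26305886, -0.40258045, -0.45501852]), 'torque': array([-0.02987461,  0.01486945,  0.02728868]), 'opening': 1.0016928859816288}
top {'intrinsics': array([[416.60028693,   0.        , 250.510261  ],
       [  0.        , 416.60028693, 187.52983439],
       [  0.        ,   0.        ,   1.        ]]), 'k1': -0.008130485564066793, 'R': array([[ 0.05874499, -0.99825988,  0.00512317],
       [-0.97806894, -0.05858257, -0.19987306],
       [ 0.19982538,  0.00673073, -0.97980841]]), 't': array([0.02240885, 0.47435904, 1.39069318])}
case_1 [(0.97, [189, 157]), (0.88, [3
[... 778 characters left out ...]
), (0.78, [157, 170])]
handle_1 [(0.94, [283, 300]), (0.91, [148, 145]), (0.87, [383, 217]), (0.74, [304, 164]), (0.7, [232, 156]), (0.6, [227, 130])]
pad_1 [(0.81, [253, 341]), (0.75, [209, 160]), (0.7, [284, 195]), (0.58, [357, 255]), (0.57, [124, 168])]
wrist {'intrinsics': array([[332.98420831,   0.        , 256.59583896],
       [  0.        , 332.98420831, 195.41956644],
       [  0.        ,   0.        ,   1.        ]]), 'k1': -0.06831226760412573, 'R': array([[ 2.84914172e-01,  9.58552776e-01, -7.00373438e-04],
       [ 9.18306878e-01, -2.72742094e-01,  2.86921989e-01],
       [ 2.74838848e-01, -8.23912988e-02, -9.57953695e-01]]), 't': array([-0.57554629, -0.03562025,  0.3794511 ])}
```

View pics/top0.png

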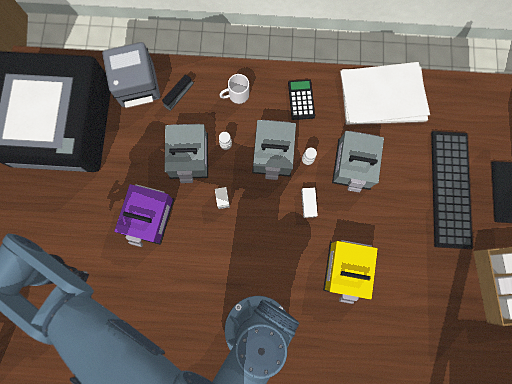

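View pics/side0.png

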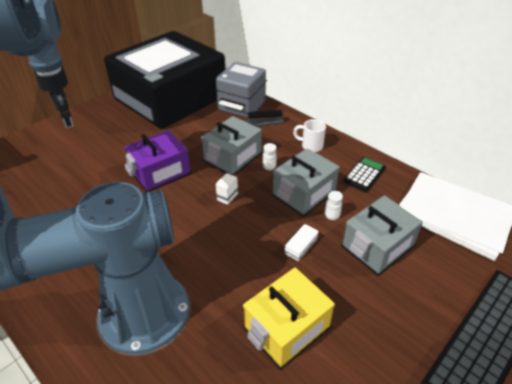

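Grey cases in the top view: left (186,150), middle (275,147), right (360,160). Purple (145,213) and yellow (352,270) are the look-alikes. I'll measure the handles and confirm with a crop.

```bash
cat > h.py <<'E'
import numpy as np, cv2
from bench import ctrl, vision, find_in, regions_of, pinpoint
from scipy.spatial.transform import Rotation as Rn
from scipy.optimize import least_squares
def ray(p,uv):
    K=p["intrinsics"];d=np.array([(uv[0]-K[0,2])/K[0,0],(uv[1]-K[1,2])/K[1,1]]);s=d.copy()
    for _ in range(20): s=d/(1+p["k1"]*(s@s))
    return -p["R"].T@p["t"], p["R"].T@np.array([s[0],s[1],1])
def at_z(p,uv,z):
    o,d=ray(p,uv); return o+d*(z-o[2])/d[2]
def proj(p,X):
    X=np.atleast_2d(X); c=X@p["R"].T+p["t"]; s=c[:,:2]/c[:,2:]; s=s*(1+p["k1"]*(s**2).sum(1))[:,None]
    K=p["intrinsics"]; return s*K[0,0]+K[:2,2]
E
python3 - <<'E'
from h import *
for c in ["top","side"]:
    im=vision.camera(c); p=vision.camera_params(c)
    for d in regions_of(c,"handle_1"):
        m=d["mask"]; ys,xs=np.nonzero(m)
        if len(xs)<10: continue
        P=np.array([at_z(p,(x,y),0.136)[:2] for x,y in zip(xs,ys)])
        # bar fit with PCA
        mu=P.mean(0); u,s,vt=np.linalg.svd(P-mu); v=vt[0]; 
        if v[1]<0: v=-v
        t=(P-mu)@v
        print(c,round(d["p"],2),np.round(d["rect"]),"mid",np.round(mu+v*(t.min()+t.max())/2,3),"mean",mu.round(3),"yaw",round(np.arctan2(-v[0],v[1]),3),"len",round(np.ptp(t),3))
    for q in ["handle_1","pad_1"]:
      for d in pinpoint(c,q):
        print(c,q,round(d["p"],2),np.round(d["xy"]),at_z(p,d["xy"],0.136 if q[0]=="h" else .061).round(3))
    if c=="top":
        cv2.imwrite("pics/crop1.png",cv2.resize(im[110:210,140:400,::-1],None,fx=3,fy=3,interpolation=cv2.INTER_CUBIC))
E
```

```text
top 0.89 [362. 163.  44.  58.] mid [ 0.563 -0.305] mean [ 0.573 -0.306] yaw 1.423 len 0.204
top 0.89 [142. 213.  50.  66.] mid [0.343 0.395] mean [0.348 0.394] yaw 1.374 len 0.189
top 0.8 [185. 153.  43.  57.] mid [0.559 0.273] mean [0.568 0.274] yaw -1.449 len 0.202
top 0.8 [275. 149.  46.  59.] mid [ 0.589 -0.021] mean [ 0.599 -0.021] yaw 1.528 len 0.2
top 0.66 [353. 272.  51.  58.] mid [ 0.206 -0.284] mean [ 0.21  -0.284] yaw 1.453 len 0.192
top handle_1 0.94 [183. 151.] [0.565 0.279 0.136]
top handle_1 0.78 [354. 277.] [ 0.189 -0.287  0.136]
top handle_1 0.69 [272. 148.] [ 0.59  -0.012  0.136]
top handle_1 0.61 [360. 161.] [ 0.564 -0.305  0.136]
top handle_1 0.55 [137. 215.] [0.342 0.406 0.136]
top pad_1 0.61 [349. 298.] [ 0.121 -0.292  0.061]
top pad_1 0.61 [136. 244.] [0.256 0.42  0.061]
top pad_1 0.6 [270. 180.] [ 0.499 -0.014  0.061]
top pad_1 0.56 [352. 188.] [ 0.489 -0.295  0.061]
top pad_1 0.41 [274. 148.] [ 0.614 -0.024  0.061]
side 0.85 [385. 229.  76.  63.] mid [ 0.531 -0.329] mean [ 0.543 -0.329] yaw 1.505 len 0.226
side 0.73 [234. 142.  60.  44.] mid [0.524 0.236] mean [0.534 0.239] yaw -1.3 len 0.247
side 0.72 [288. 309.  90.  82.] mid [ 0.181 -0.307] mean [ 0.186 -0.307] yaw 1.494 len 0.201
side 0.68 [155. 153.  66.  45.] mid [0.315 0.361] mean [0.32  0.361] yaw -1.487 len 0.222
side handle_1 0.95 [382. 220.] [ 0.563 -0.318  0.136]
side handle_1 0.74 [306. 165.] [ 0.6   -0.031  0.136]
side handle_1 0.6 [226. 132.] [0.547 0.266 0.136]
side handle_1 0.6 [147. 144.] [0.331 0.403 0.136]
side handle_1 0.58 [283. 303.] [ 0.193 -0.293  0.136]
side handle_1 0.19 [209. 161.] [0.409 0.196 0.136]
side pad_1 0.76 [253. 343.] [ 0.108 -0.282  0.061]
side pad_1 0.71 [304. 188.] [ 0.58  -0.045  0.061]
side pad_1 0.63 [209. 161.] [0.466 0.266 0.061]
side pad_1 0.61 [355. 251.] [ 0.484 -0.299  0.061]
side pad_1 0.48 [126. 172.] [0.245 0.418 0.061]
side pad_1 0.46 [284. 194.] [ 0.52  -0.016  0.061]
```

View pics/crop1.png

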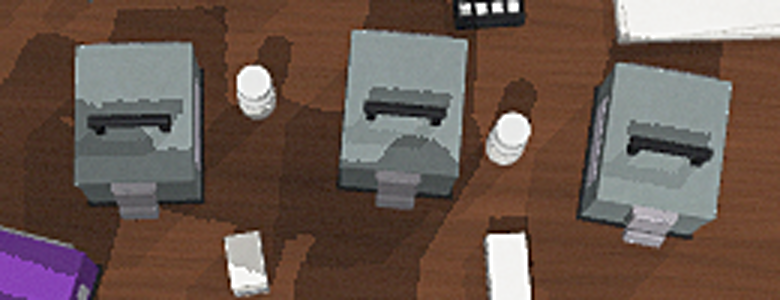

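Run:
```python
from h import *
im=cv2.imread("pics/top0.png"); p=vision.camera_params("top")
ims=cv2.imread("pics/side0.png"); ps=vision.camera_params("side")
for I,P,nm,rs in [(im,p,"top",[(162,140,210,165),(258,138,297,160),(343,148,388,172)]),(ims,ps,"side",[(212,112,255,150),(283,145,330,190),(360,195,412,240)])]:
  for (x0,y0,x1,y1) in rs:
    g=I[y0:y1,x0:x1].max(2); m=(g<60).astype(np.uint8)
    n,l,st,_=cv2.connectedComponentsWithStats(m); k=1+np.argmax(st[1:,4]); ys,xs=np.nonzero(l==k)
    W=np.array([at_z(P,(x+x0,y+y0),.136)[:2] for x,y in zip(xs,ys)])
    mu=W.mean(0); v=np.linalg.svd(W-mu)[2][0]; v*=np.sign(v[1]); t=(W-mu)@v
    print(nm,len(xs),"mid",(mu+v*(t.min()+t.max())/2).round(3),"mu",mu.round(3),"yaw",round(np.arctan2(-v[0],v[1]),3),"len",np.ptp(t).round(3))
```

```text
top 102 mid [0.566 0.281] mu [0.566 0.281] yaw 0.097 len 0.089
top 113 mid [ 0.597 -0.021] mu [ 0.597 -0.022] yaw -0.03 len 0.089
top 126 mid [ 0.571 -0.312] mu [ 0.571 -0.313] yaw -0.104 len 0.089
side 109 mid [0.561 0.274] mu [0.561 0.279] yaw 0.032 len 0.111
side 116 mid [ 0.593 -0.025] mu [ 0.593 -0.025] yaw -0.101 len 0.104
side 167 mid [ 0.568 -0.315] mu [ 0.568 -0.315] yaw -0.178 len 0.096
```

```bash
cat >> h.py <<'E'
def inc(pos,yaw,pitch=0.0):
    """tool x -> horizontal dir yaw, tool y down; pitch: extra turn about tool z. prints row"""
    o=ctrl.get_obs(); w=o["eef_rot"]; R0=Rn.from_quat([w[1],w[2],w[3],w[0]])
    best=None
    for k in (0,np.pi):
        a=yaw+k; x=np.array([np.cos(a),np.sin(a),0]); y=np.array([0,0,-1.]); z=np.cross(x,y)
        R=Rn.from_matrix(np.stack([x,y,z],1))
        if pitch: R=R*Rn.from_euler('z',pitch)
        rv=(R0.inv()*R).as_rotvec()
        if best is None or np.linalg.norm(rv)<np.linalg.norm(best): best=rv
    d=R0.inv().apply(np.array(pos)-o["eef_pos"])*100
    print("t",round(o["time_s"],2),"pos",o["eef_pos"].round(4),"F",o["wrist_force"].round(2),"open",round(o["opening"],3),"q",o["q"].round(2))
    print("xyz cm",d.round(2),"rot",best.round(3)); return R0
E
python3 - <<'E'
from h import *
p=vision.camera_params("top")
for n,L in dict(A=[(77,45),(192,43)],B=[(352,31),(467,40)],C=[(617,65),(731,83)]).items():
    a,b=[at_z(p,(u/3+140,v/3+110),.106) for u,v in L]; d=a-b; print(n,a.round(3),b.round(3),"yaw",np.arctan2(-d[0],d[1]).round(3),np.linalg.norm(d).round(3))
R0=inc([.567,.281,.24],.08); print(R0.as_matrix().round(3))
E
```

```text
A [0.66  0.352 0.106] [0.671 0.222 0.106] yaw 0.079 0.131
B [0.696 0.041 0.106] [ 0.693 -0.091  0.106] yaw -0.022 0.132
C [ 0.674 -0.262  0.106] [ 0.66  -0.392  0.106] yaw -0.104 0.13
t 0.85 pos [0.1632 0.5514 0.2189] F [ 1.21 -0.24  0.28] open 0.997 q [ 1.08  0.18  1.61 -0.    1.35 -0.21]
xyz cm [-14.46  -2.11 -46.39] rot [-0.     1.203  0.   ]
[[ 0.284  0.    -0.959]
 [ 0.959  0.     0.284]
 [ 0.    -1.    -0.   ]]
```

Request:
apply_moves(
  increments=[
    {"y": -2.1},
    {"x": -14.5,"y": -2.1,"z": -46.4,"ay": 1.2},
    {"x": -14.5,"y": -2.1,"z": -46.4,"ay": 1.2},
    {"x": -14.5,"y": -2.1,"z": -46.4,"ay": 1.2},
    {"x": -14.5,"y": -2.1,"z": -46.4,"ay": 1.2},
    {"x": -14.5,"y": -2.1,"z": -46.4,"ay": 1.2},
    {"x": -14.5,"y": -2.1,"z": -46.4,"ay": 1.2},
    {"x": -14.5,"y": -2.1,"z": -46.4,"ay": 1.2},
    {"x": -14.5,"y": -2.1,"z": -46.4,"ay": 1.2},
    {"x": -14.5,"y": -2.1,"z": -46.4,"ay": 1.2},
    {"x": -14.5,"y": -2.1,"z": -46.4,"ay": 1.2},
    {"x": -14.5,"y": -2.1,"z": -46.4,"ay": 1.2},
  ],
)

```text
invalid input
```

```bash
cat > hb.py <<'E'
from h import *
import sys
def bar(tag):
    im=vision.camera("wrist"); p=vision.camera_params("wrist"); cv2.imwrite(f"pics/w{tag}.png",im[:,:,::-1])
    d=pinpoint("wrist","handle_1")
    for q in d[:3]: print("pin",q["p"],np.round(q["xy"]),at_z(p,q["xy"],.136).round(4))
E
python3 - <<'E'
from hb import *
bar("A"); inc([.567,.281,.142],.08)
print(proj(vision.camera_params("wrist"),[[.567,.281,.136]]))
E
```

```text
t 0.95 pos [0.1632 0.5514 0.2189] F [-0.2   0.14  0.21] open 1.0 q [ 1.08  0.18  1.61  0.    1.35 -0.21]
xyz cm [-14.46   7.68 -46.4 ] rot [-0.     1.203 -0.   ]
[[143.42168876 545.09698413]]
```

View pics/wA.png

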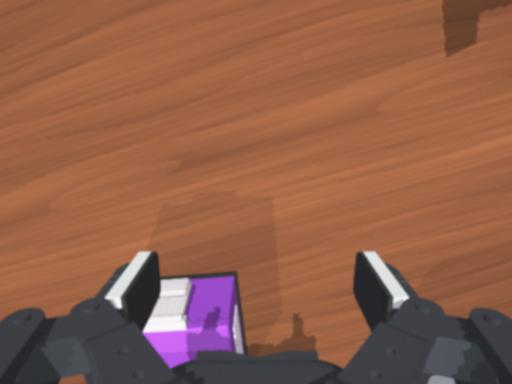

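The call was refused and the arm hasn't moved; the wrist view shows only the purple case corner. I'll retry with every key in each row.

Request:
apply_moves(
  increments=[
    {"x": 0,"y": -2.1,"z": 0,"ax": 0,"ay": 0,"az": 0,"grip": 0},
    {"x": -14.5,"y": -2.1,"z": -46.4,"ax": 0,"ay": 1.2,"az": 0,"grip": 0},
    {"x": -14.5,"y": -2.1,"z": -46.4,"ax": 0,"ay": 1.2,"az": 0,"grip": 0},
    {"x": -14.5,"y": -2.1,"z": -46.4,"ax": 0,"ay": 1.2,"az": 0,"grip": 0},
    {"x": -14.5,"y": -2.1,"z": -46.4,"ax": 0,"ay": 1.2,"az": 0,"grip": 0},
    {"x": -14.5,"y": -2.1,"z": -46.4,"ax": 0,"ay": 1.2,"az": 0,"grip": 0},
    {"x": -14.5,"y": -2.1,"z": -46.4,"ax": 0,"ay": 1.2,"az": 0,"grip": 0},
    {"x": -14.5,"y": -2.1,"z": -46.4,"ax": 0,"ay": 1.2,"az": 0,"grip": 0},
    {"x": -14.5,"y": -2.1,"z": -46.4,"ax": 0,"ay": 1.2,"az": 0,"grip": 0},
    {"x": -14.5,"y": -2.1,"z": -46.4,"ax": 0,"ay": 1.2,"az": 0,"grip": 0},
    {"x": -14.5,"y": -2.1,"z": -46.4,"ax": 0,"ay": 1.2,"az": 0,"grip": 0},
  ],
)

```text
time_s: 2.33
eef_pos: [0.5665, 0.2807, 0.2395]
eef_rot: [0.707, -0.706, -0.029, 0.03]
wrist_force: [-1.5, -0.0, 0.0]
opening: 0.999
```

Run:
```python
from hb import *
bar("A"); print(inc([.567,.281,.142],.08).as_matrix().round(2))
print(proj(vision.camera_params("wrist"),[[.567,.281,.136]]))
```

```text
pin 0.73 [262. 187.] [0.5691 0.2852 0.136 ]
t 2.42 pos [0.5659 0.2816 0.2399] F [-0.28  0.32  0.42] open 1.001 q [0.27 0.29 1.43 0.   1.42 0.19]
xyz cm [ 0.1   9.79 -0.07] rot [-0.     0.004 -0.   ]
[[ 1.   -0.   -0.08]
 [ 0.08  0.    1.  ]
 [-0.   -1.    0.  ]]
[[258.84944007 192.34039752]]
```

View pics/wA.png

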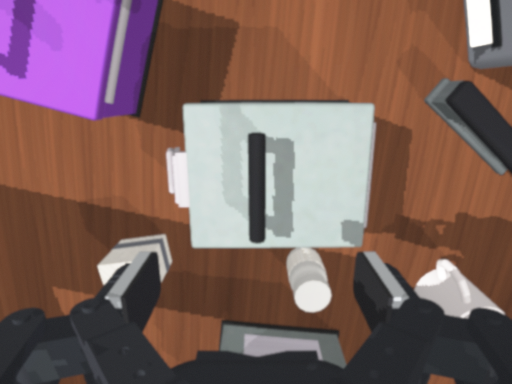

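Request:
apply_moves(
  increments=[
    {"x": 0,"y": 4.9,"z": -0.2,"ax": 0,"ay": 0,"az": 0,"grip": 0},
    {"x": 0,"y": 9.8,"z": -0.2,"ax": 0,"ay": 0,"az": 0,"grip": 0},
    {"x": 0,"y": 9.8,"z": -0.2,"ax": 0,"ay": 0,"az": 0,"grip": 0.5},
    {"x": 0,"y": 9.8,"z": -0.2,"ax": 0,"ay": 0,"az": 0,"grip": 0.6},
    {"x": 0,"y": 9.8,"z": -0.2,"ax": 0,"ay": 0,"az": 0,"grip": 0.7},
    {"x": 0,"y": 9.8,"z": -0.2,"ax": 0,"ay": 0,"az": 0,"grip": 0.75},
    {"x": 0,"y": 9.8,"z": -0.2,"ax": 0,"ay": 0,"az": 0,"grip": 0.75},
  ],
)

```text
time_s: 3.3
eef_pos: [0.5666, 0.2797, 0.1429]
eef_rot: [0.707, -0.706, -0.03, 0.029]
wrist_force: [0.5, 0.8, 0.0]
opening: 0.244
```

Request:
apply_moves(
  increments=[
    {"x": 0,"y": 0,"z": 0,"ax": 0,"ay": 0,"az": 0,"grip": 0.85},
    {"x": 0,"y": 0,"z": 0,"ax": 0,"ay": 0,"az": 0,"grip": 1},
    {"x": 0,"y": 0,"z": 0,"ax": 0,"ay": 0,"az": 0,"grip": 1},
  ],
)

```text
time_s: 3.68
eef_pos: [0.5666, 0.2797, 0.1429]
eef_rot: [0.707, -0.706, -0.03, 0.029]
wrist_force: [0.2, 0.1, -0.9]
opening: -0.002
```

Request:
apply_moves(
  increments=[
    {"x": 0,"y": -0.15,"z": 0,"ax": 0,"ay": 0,"az": 0,"grip": 1},
    {"x": 0,"y": -0.3,"z": 0,"ax": 0,"ay": 0,"az": 0,"grip": 1},
  ],
)

```text
time_s: 3.92
eef_pos: [0.5665, 0.2796, 0.1459]
eef_rot: [0.707, -0.706, -0.03, 0.029]
wrist_force: [-0.6, 0.6, 0.2]
opening: -0.0
```

Run:
```python
from hb import *
bar("A2"); 
im=vision.camera("side"); cv2.imwrite("pics/sA2.png",cv2.resize(im[90:190,180:300,::-1],None,fx=5,fy=5,interpolation=cv2.INTER_CUBIC))
```

```text
pin 0.84 [260. 229.] [0.5674 0.2857 0.136 ]
```

View pics/wA2.png

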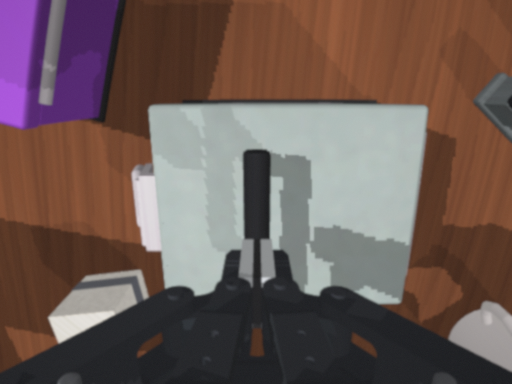

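View pics/sA2.png

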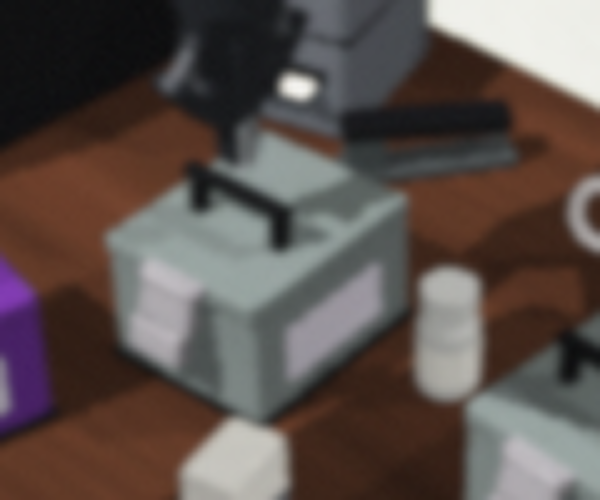

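Run:
```python
from hb import *
for c in ("side","wrist","top"):
    p=vision.camera_params(c); print(c,proj(p,[[.5665,.2796,.146],[.5665,.2796,.121],[.567,.281,.136],[.567,.281,.106]]).round(1).tolist(), "cam",(-p["R"].T@p["t"]).round(3))
im=vision.camera("top"); cv2.imwrite("pics/tA2.png",cv2.resize(im[100:200,120:240,::-1],None,fx=5,fy=5,interpolation=cv2.INTER_CUBIC))
print(ctrl.get_obs()["q"])
```

```text
side [[227.2, 125.9], [227.6, 132.0], [227.2, 128.1], [227.6, 135.4]] cam [-0.239 -0.625  0.991]
wrist [[258.0, 247.9], [257.7, 229.1], [259.0, 237.5], [258.6, 217.9]] cam [0.559 0.353 0.301]
top [[182.5, 149.2], [183.6, 151.4], [182.5, 150.0], [183.9, 152.5]] cam [0.185 0.041 1.457]
[2.70811468e-01 3.72673582e-01 1.52091237e+00 3.26174314e-04
 1.24683444e+00 1.86455227e-01]
```

View pics/tA2.png

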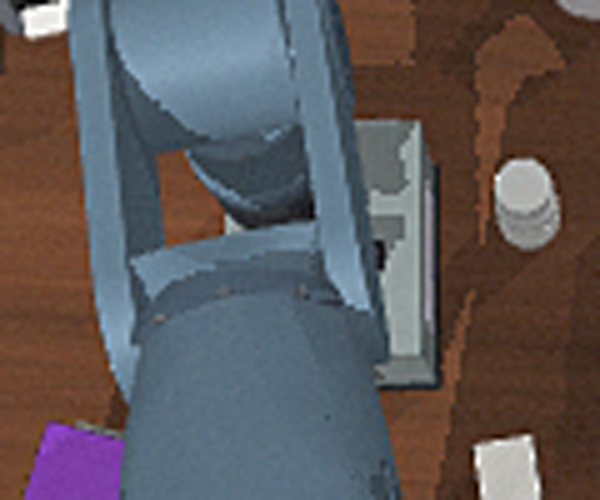

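Run:
```python
from hb import *
ps=vision.camera_params("side");pw=vision.camera_params("wrist")
o1,d1=ray(ps,(228.5,122));o2,d2=ray(pw,(257.5,239))
s=np.linalg.lstsq(np.stack([d1,-d2],1),o2-o1,rcond=None)[0]
print(o1+s[0]*d1,o2+s[1]*d2)
for z in (.12,.13,.14,.15,.16): print(z,proj(pw,[[.5665,.2906,z],[.5665,.2686,z]]).round(0).tolist(),proj(ps,[[.5665,.2906,z],[.5665,.2686,z]]).round(0).tolist())
im=vision.camera("wrist"); cv2.imwrite("pics/wA3.png",cv2.resize(im[130:384,170:350,::-1],None,fx=3,fy=3,interpolation=cv2.INTER_CUBIC)[:600])
```

```text
[0.57512078 0.28186181 0.15625262] [0.56546528 0.28774284 0.15322743]
0.12 [[259.0, 211.0], [256.0, 246.0]] [[225.0, 131.0], [230.0, 134.0]]
0.13 [[260.0, 217.0], [256.0, 253.0]] [[225.0, 129.0], [230.0, 131.0]]
0.14 [[260.0, 224.0], [256.0, 262.0]] [[225.0, 126.0], [230.0, 129.0]]
0.15 [[260.0, 231.0], [256.0, 271.0]] [[225.0, 124.0], [229.0, 126.0]]
0.16 [[260.0, 240.0], [256.0, 281.0]] [[225.0, 121.0], [229.0, 124.0]]
```

View pics/wA3.png

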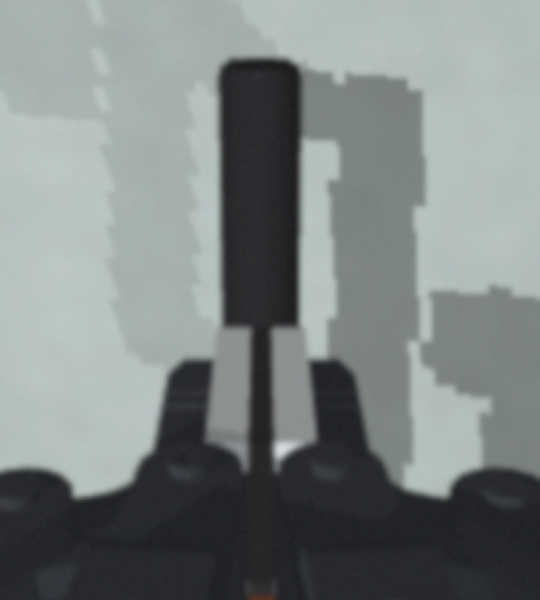

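The wrist and side views agree that the fingertips are above the bar (tip at about (257,239) in wrist, (228,122) in side, z≈0.155). They stand further back than the stated tool geometry. I'll open and descend in small steps, watching force.

Request:
apply_moves(
  increments=[
    {"x": 0,"y": 0,"z": 0,"ax": 0,"ay": 0,"az": 0,"grip": 0.4},
    {"x": 0,"y": 0,"z": 0,"ax": 0,"ay": 0,"az": 0,"grip": 0.4},
    {"x": 0,"y": 0,"z": 0,"ax": 0,"ay": 0,"az": 0,"grip": 0.4},
    {"x": 0,"y": 1,"z": 0,"ax": 0,"ay": 0,"az": 0,"grip": 0.4},
    {"x": 0,"y": 1.5,"z": 0,"ax": 0,"ay": 0,"az": 0,"grip": 0.4},
    {"x": 0,"y": 1.5,"z": 0,"ax": 0,"ay": 0,"az": 0,"grip": 0.4},
  ],
)

```text
time_s: 4.92
eef_pos: [0.5659, 0.2795, 0.1297]
eef_rot: [0.707, -0.706, -0.029, 0.03]
wrist_force: [-0.1, 0.7, -0.3]
opening: 0.6
```

```bash
cat > look.py <<'E'
from hb import *
import sys
t=sys.argv[1]; u0,v0=int(sys.argv[2]),int(sys.argv[3])
im=vision.camera("side"); a=cv2.resize(im[v0-50:v0+50,u0-50:u0+50,::-1],(500,500),interpolation=cv2.INTER_CUBIC)
w=vision.camera("wrist")[100:384,100:400,::-1]; w=cv2.resize(w,None,fx=1,fy=1)
o=np.zeros((500,800,3),np.uint8); o[:,:500]=a; o[:284,500:]=w; cv2.imwrite(f"pics/{t}.png",o)
ob=ctrl.get_obs(); print(ob["time_s"],ob["eef_pos"].round(4),ob["wrist_force"].round(2),round(ob["opening"],3))
E
python3 look.py l1 230 130
```

```text
5.025 [0.5665 0.2796 0.1307] [-0.56 -0.6   0.66] 0.605
```

View pics/l1.png

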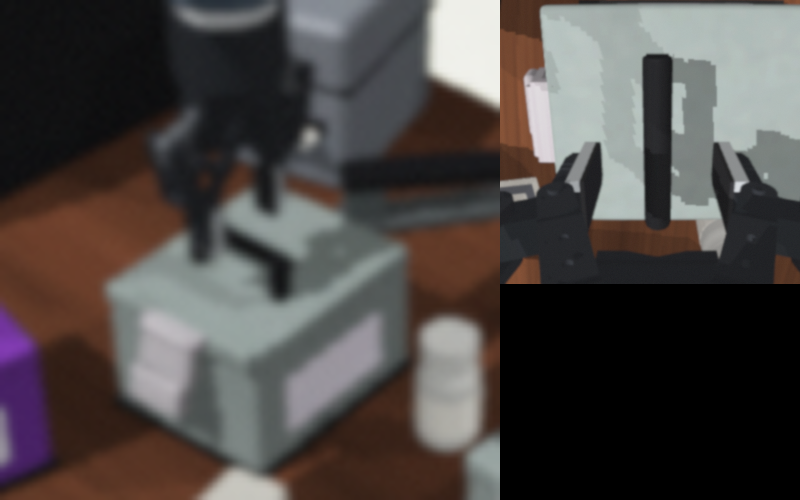

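Run:
```python
from hb import *
ps=vision.camera_params("side");pw=vision.camera_params("wrist")
for z in (.11,.12,.13,.14,.15): print(z,proj(ps,[[.537,.28,z],[.596,.28,z]]).round(0).tolist(),proj(pw,[[.541,.2906,z],[.592,.2906,z],[.5665,.2686,z]]).round(0).tolist())
```

```text
0.11 [[221.0, 138.0], [234.0, 131.0]] [[214.0, 210.0], [305.0, 217.0], [256.0, 250.0]]
0.12 [[221.0, 136.0], [234.0, 129.0]] [[212.0, 216.0], [308.0, 224.0], [256.0, 258.0]]
0.13 [[221.0, 134.0], [234.0, 126.0]] [[209.0, 223.0], [311.0, 231.0], [256.0, 266.0]]
0.14 [[221.0, 131.0], [234.0, 124.0]] [[206.0, 231.0], [314.0, 239.0], [256.0, 276.0]]
0.15 [[221.0, 129.0], [233.0, 121.0]] [[203.0, 240.0], [317.0, 249.0], [257.0, 287.0]]
```

Request:
apply_moves(
  increments=[
    {"x": 0,"y": 1,"z": 0,"ax": 0,"ay": 0,"az": 0,"grip": 0.4},
    {"x": 0,"y": 1.6,"z": 0,"ax": 0,"ay": 0,"az": 0,"grip": 0.4},
    {"x": 0,"y": 2.0,"z": 0,"ax": 0,"ay": 0,"az": 0,"grip": 0.4},
    {"x": 0,"y": 2.0,"z": 0,"ax": 0,"ay": 0,"az": 0,"grip": 0.4},
  ],
)

```text
time_s: 5.52
eef_pos: [0.5662, 0.2796, 0.1101]
eef_rot: [0.707, -0.706, -0.03, 0.03]
wrist_force: [0.1, 1.0, 0.2]
opening: 0.599
```

```bash
python3 look.py l2 230 130
```

```text
5.625 [0.5666 0.2797 0.1108] [0.44 0.16 0.54] 0.6
```

View pics/l2.png

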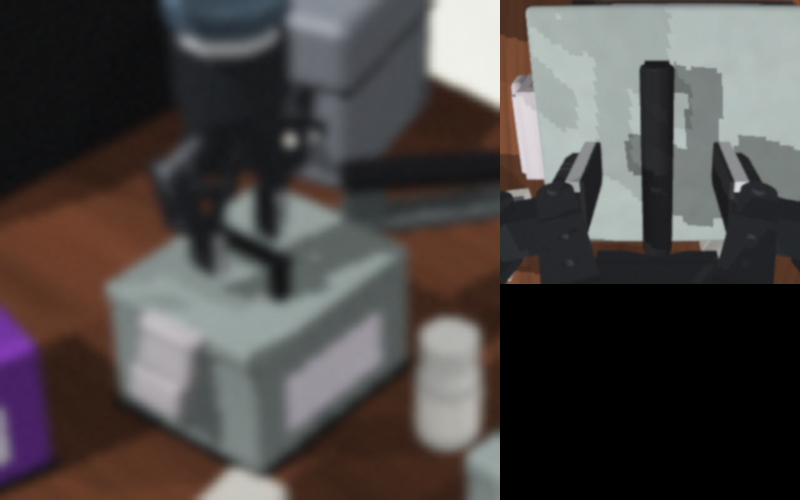

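Request:
apply_moves(
  increments=[
    {"x": 0,"y": 0.4,"z": 0,"ax": 0,"ay": 0,"az": 0,"grip": 0.7},
    {"x": 0,"y": 0.4,"z": 0,"ax": 0,"ay": 0,"az": 0,"grip": 0.8},
    {"x": 0,"y": 0.4,"z": 0,"ax": 0,"ay": 0,"az": 0,"grip": 0.9},
    {"x": 0,"y": 0.4,"z": 0,"ax": 0,"ay": 0,"az": 0,"grip": 1},
    {"x": 0,"y": 0.4,"z": 0,"ax": 0,"ay": 0,"az": 0,"grip": 1},
  ],
)

```text
time_s: 6.25
eef_pos: [0.5666, 0.2796, 0.1068]
eef_rot: [0.707, -0.706, -0.03, 0.03]
wrist_force: [-1.2, -0.2, -0.4]
opening: 0.137
```

Request:
apply_moves(
  increments=[
    {"x": 0,"y": -0.1,"z": 0,"ax": 0,"ay": 0,"az": 0,"grip": 1},
    {"x": 0,"y": -0.2,"z": 0,"ax": 0,"ay": 0,"az": 0,"grip": 1},
    {"x": 0,"y": -0.3,"z": 0,"ax": 0,"ay": 0,"az": 0,"grip": 1},
  ],
)

```text
time_s: 6.62
eef_pos: [0.567, 0.2797, 0.1082]
eef_rot: [0.707, -0.706, -0.03, 0.029]
wrist_force: [9.8, 3.2, -19.4]
opening: 0.141
```

Request:
apply_moves(
  increments=[
    {"x": 0,"y": -0.1,"z": 0,"ax": 0,"ay": 0,"az": 0,"grip": 1},
    {"x": 0,"y": -0.25,"z": 0,"ax": 0,"ay": 0,"az": 0,"grip": 1},
    {"x": 0,"y": -0.25,"z": 0,"ax": 0,"ay": 0,"az": 0,"grip": 1},
  ],
)

```text
time_s: 7.0
eef_pos: [0.567, 0.2797, 0.1082]
eef_rot: [0.707, -0.706, -0.03, 0.029]
wrist_force: [9.3, 2.7, -19.0]
opening: 0.139
```

Request:
apply_moves(
  increments=[
    {"x": 0,"y": -0.3,"z": 0,"ax": 0,"ay": 0,"az": 0,"grip": 1},
    {"x": 0,"y": -0.6,"z": 0,"ax": 0,"ay": 0,"az": 0,"grip": 1},
  ],
)

```text
time_s: 7.25
eef_pos: [0.5669, 0.2796, 0.1085]
eef_rot: [0.707, -0.706, -0.03, 0.029]
wrist_force: [25.2, 8.6, -51.7]
opening: 0.137
```

```bash
python3 look.py l3 230 130
```

```text
7.35 [0.5669 0.2797 0.1084] [ 18.73   7.66 -38.6 ] 0.141
```

View pics/l3.png

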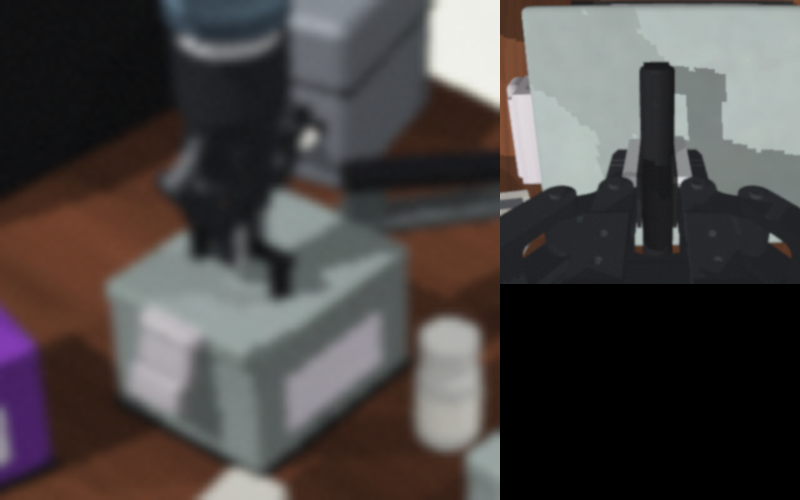

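Case A (left) holds: 50 N of tug gave under 2 mm. In the picture the fingers grip the bar and the lid is shut. I'll let go and move to B.

Request:
apply_moves(
  increments=[
    {"x": 0,"y": 0.1,"z": 0,"ax": 0,"ay": 0,"az": 0,"grip": 1},
    {"x": 0,"y": 0.1,"z": 0,"ax": 0,"ay": 0,"az": 0,"grip": 0.4},
    {"x": 0,"y": 0.1,"z": 0,"ax": 0,"ay": 0,"az": 0,"grip": 0.4},
    {"x": 0,"y": 0.1,"z": 0,"ax": 0,"ay": 0,"az": 0,"grip": 0.4},
    {"x": 0,"y": -3,"z": 0,"ax": 0,"ay": 0,"az": 0,"grip": 0.4},
    {"x": 0,"y": -8,"z": 0,"ax": 0,"ay": 0,"az": 0,"grip": 0.4},
    {"x": 0,"y": -9,"z": 0,"ax": 0,"ay": 0,"az": 0,"grip": 0.4},
  ],
)

```text
time_s: 8.22
eef_pos: [0.5692, 0.2802, 0.2033]
eef_rot: [0.708, -0.705, -0.032, 0.027]
wrist_force: [0.3, -0.2, 0.1]
opening: 0.602
```

Run:
```python
from h import *
inc([.596,-.022,.20],-.025)
```

```text
t 8.22 pos [0.5692 0.2802 0.2033] F [ 0.32 -0.25  0.06] open 0.602 q [0.27 0.32 1.47 0.   1.34 0.19]
xyz cm [  0.16   0.24 -30.34] rot [-0.004  0.108  0.008]
```

Request:
apply_moves(
  increments=[
    {"x": 0.2,"y": 0.2,"z": -30.3,"ax": 0,"ay": 0.108,"az": 0.008,"grip": 0.4},
    {"x": 0.2,"y": 0.2,"z": -30.3,"ax": 0,"ay": 0.108,"az": 0.008,"grip": 0.4},
    {"x": 0.2,"y": 0.2,"z": -30.3,"ax": 0,"ay": 0.108,"az": 0.008,"grip": 0.4},
    {"x": 0.2,"y": 0.2,"z": -30.3,"ax": 0,"ay": 0.108,"az": 0.008,"grip": 0.4},
    {"x": 0.2,"y": 0.2,"z": -30.3,"ax": 0,"ay": 0.108,"az": 0.008,"grip": 0.4},
    {"x": 0.2,"y": 0.2,"z": -30.3,"ax": 0,"ay": 0.108,"az": 0.008,"grip": 0.4},
    {"x": 0.2,"y": 0.2,"z": -30.3,"ax": 0,"ay": 0.108,"az": 0.008,"grip": 0.4},
  ],
)

```text
time_s: 9.1
eef_pos: [0.5959, -0.0213, 0.1998]
eef_rot: [0.709, -0.706, 0.01, -0.009]
wrist_force: [-0.0, -0.1, -0.3]
opening: 0.602
```

Run:
```python
from hb import *
bar("B"); inc([.596,-.022,.107],-.025)
print(proj(vision.camera_params("wrist"),[[.596,-.022,.136]]))
```

```text
pin 0.9 [257. 204.] [ 0.5953 -0.0176  0.136 ]
t 9.2 pos [ 0.596  -0.0202  0.2001] F [ 0.07 -0.    0.38] open 0.601 q [-0.23  0.25  1.57  0.    1.33 -0.21]
xyz cm [ 0.01  9.31 -0.22] rot [-0.004  0.002 -0.001]
[[258.03559753 210.10498208]]
```

View pics/wB.png

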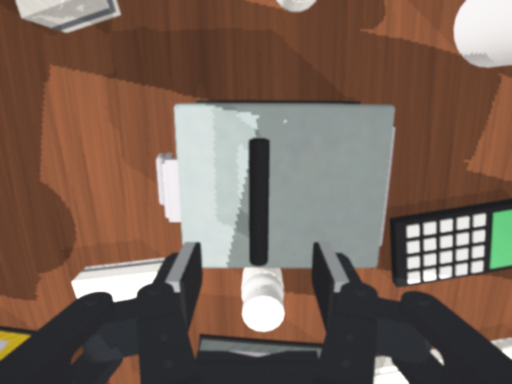

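The grey middle case's bar runs (260,140)–(258,264), straight between the fingers. I'll descend and grip.

Request:
apply_moves(
  increments=[
    {"x": 0,"y": 5,"z": 0,"ax": 0,"ay": 0,"az": 0,"grip": 0.4},
    {"x": 0,"y": 9.3,"z": 0,"ax": 0,"ay": 0,"az": 0,"grip": 0.4},
    {"x": 0,"y": 9.3,"z": 0,"ax": 0,"ay": 0,"az": 0,"grip": 0.4},
    {"x": 0,"y": 9.3,"z": 0,"ax": 0,"ay": 0,"az": 0,"grip": 0.7},
    {"x": 0,"y": 9.3,"z": 0,"ax": 0,"ay": 0,"az": 0,"grip": 0.8},
    {"x": 0,"y": 9.3,"z": 0,"ax": 0,"ay": 0,"az": 0,"grip": 0.9},
    {"x": 0,"y": 9.3,"z": 0,"ax": 0,"ay": 0,"az": 0,"grip": 1},
    {"x": 0,"y": 9.3,"z": 0,"ax": 0,"ay": 0,"az": 0,"grip": 1},
  ],
)

```text
time_s: 10.2
eef_pos: [0.5973, -0.0199, 0.1097]
eef_rot: [0.708, -0.706, 0.007, -0.009]
wrist_force: [-1.6, 1.4, 5.2]
opening: 0.139
```

Request:
apply_moves(
  increments=[
    {"x": 0,"y": -0.15,"z": 0,"ax": 0,"ay": 0,"az": 0,"grip": 1},
    {"x": 0,"y": -0.3,"z": 0,"ax": 0,"ay": 0,"az": 0,"grip": 1},
    {"x": 0,"y": -0.4,"z": 0,"ax": 0,"ay": 0,"az": 0,"grip": 1},
  ],
)

```text
time_s: 10.58
eef_pos: [0.5977, -0.0198, 0.1112]
eef_rot: [0.709, -0.706, 0.007, -0.01]
wrist_force: [14.1, -1.2, -27.9]
opening: 0.139
```

Request:
apply_moves(
  increments=[
    {"x": 0,"y": -0.3,"z": 0,"ax": 0,"ay": 0,"az": 0,"grip": 1},
    {"x": 0,"y": -0.5,"z": 0,"ax": 0,"ay": 0,"az": 0,"grip": 1},
  ],
)

```text
time_s: 10.82
eef_pos: [0.5976, -0.0198, 0.1114]
eef_rot: [0.709, -0.705, 0.007, -0.01]
wrist_force: [22.2, -2.1, -47.2]
opening: 0.139
```

Request:
apply_moves(
  increments=[
    {"x": 0,"y": 0.1,"z": 0,"ax": 0,"ay": 0,"az": 0,"grip": 1},
    {"x": 0,"y": 0.1,"z": 0,"ax": 0,"ay": 0,"az": 0,"grip": 0.4},
    {"x": 0,"y": 0.1,"z": 0,"ax": 0,"ay": 0,"az": 0,"grip": 0.4},
    {"x": 0,"y": 0.1,"z": 0,"ax": 0,"ay": 0,"az": 0,"grip": 0.4},
    {"x": 0,"y": -3,"z": 0,"ax": 0,"ay": 0,"az": 0,"grip": 0.4},
    {"x": 0,"y": -8,"z": 0,"ax": 0,"ay": 0,"az": 0,"grip": 0.4},
    {"x": 0,"y": -9,"z": 0,"ax": 0,"ay": 0,"az": 0,"grip": 0.4},
  ],
)

```text
time_s: 11.7
eef_pos: [0.5997, -0.0208, 0.2062]
eef_rot: [0.708, -0.706, 0.005, -0.013]
wrist_force: [0.7, -0.1, -0.3]
opening: 0.604
```

Run:
```python
from h import *
inc([.571,-.312,.20],-.104)
```

```text
t 11.7 pos [ 0.5997 -0.0208  0.2062] F [ 0.65 -0.1  -0.29] open 0.604 q [-0.24  0.24  1.56  0.01  1.33 -0.21]
xyz cm [ -2.16   0.5  -29.19] rot [-0.004  0.079  0.011]
```

B holds as well: it stopped hard at 47 N. On to C.

Request:
apply_moves(
  increments=[
    {"x": -2.2,"y": 0.5,"z": -29.2,"ax": 0,"ay": 0.079,"az": 0.011,"grip": 0.4},
    {"x": -2.2,"y": 0.5,"z": -29.2,"ax": 0,"ay": 0.079,"az": 0.011,"grip": 0.4},
    {"x": -2.2,"y": 0.5,"z": -29.2,"ax": 0,"ay": 0.079,"az": 0.011,"grip": 0.4},
    {"x": -2.2,"y": 0.5,"z": -29.2,"ax": 0,"ay": 0.079,"az": 0.011,"grip": 0.4},
    {"x": -2.2,"y": 0.5,"z": -29.2,"ax": 0,"ay": 0.079,"az": 0.011,"grip": 0.4},
    {"x": -2.2,"y": 0.5,"z": -29.2,"ax": 0,"ay": 0.079,"az": 0.011,"grip": 0.4},
    {"x": -2.2,"y": 0.5,"z": -29.2,"ax": 0,"ay": 0.079,"az": 0.011,"grip": 0.4},
  ],
)

```text
time_s: 12.58
eef_pos: [0.5702, -0.3114, 0.1993]
eef_rot: [0.708, -0.704, 0.037, -0.037]
wrist_force: [-0.6, -0.1, 0.4]
opening: 0.603
```

Run:
```python
from hb import *
bar("C"); inc([.571,-.312,.107],-.104)
print(proj(vision.camera_params("wrist"),[[.571,-.312,.136]]))
```

```text
pin 0.6 [260. 206.] [ 0.5723 -0.3093  0.136 ]
t 12.68 pos [ 0.5707 -0.3106  0.1997] F [-0.34 -0.67 -0.46] open 0.6 q [-0.68  0.36  1.42  0.    1.36 -0.58]
xyz cm [ 0.04  9.27 -0.18] rot [-0.004  0.002 -0.   ]
[[258.67469388 209.62340854]]
```

View pics/wC.png

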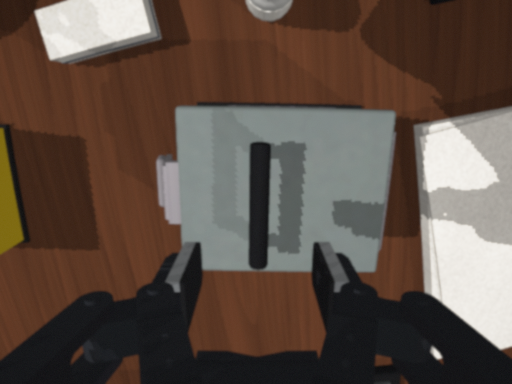

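The grey right case's bar is centred at (259,206) between the fingers, clear of everything. Descend, grip, tug.

Request:
apply_moves(
  increments=[
    {"x": 0,"y": 5,"z": 0,"ax": 0,"ay": 0,"az": 0,"grip": 0.4},
    {"x": 0,"y": 9.1,"z": 0,"ax": 0,"ay": 0,"az": 0,"grip": 0.4},
    {"x": 0,"y": 9.1,"z": 0,"ax": 0,"ay": 0,"az": 0,"grip": 0.4},
    {"x": 0,"y": 9.1,"z": 0,"ax": 0,"ay": 0,"az": 0,"grip": 0.7},
    {"x": 0,"y": 9.1,"z": 0,"ax": 0,"ay": 0,"az": 0,"grip": 0.8},
    {"x": 0,"y": 9.1,"z": 0,"ax": 0,"ay": 0,"az": 0,"grip": 0.9},
    {"x": 0,"y": 9.1,"z": 0,"ax": 0,"ay": 0,"az": 0,"grip": 1},
    {"x": 0,"y": 9.1,"z": 0,"ax": 0,"ay": 0,"az": 0,"grip": 1},
  ],
)

```text
time_s: 13.68
eef_pos: [0.5719, -0.3109, 0.1116]
eef_rot: [0.707, -0.705, 0.035, -0.037]
wrist_force: [-1.3, 0.7, 5.4]
opening: 0.143
```

Request:
apply_moves(
  increments=[
    {"x": 0,"y": -0.15,"z": 0,"ax": 0,"ay": 0,"az": 0,"grip": 1},
    {"x": 0,"y": -0.3,"z": 0,"ax": 0,"ay": 0,"az": 0,"grip": 1},
    {"x": 0,"y": -0.4,"z": 0,"ax": 0,"ay": 0,"az": 0,"grip": 1},
  ],
)

```text
time_s: 14.05
eef_pos: [0.5734, -0.3111, 0.1153]
eef_rot: [0.707, -0.705, 0.034, -0.039]
wrist_force: [11.2, -3.2, -12.5]
opening: 0.134
```

It lifts: 3.7 mm at only about 12 N. I'll raise it further along the hinge arc.

Request:
apply_moves(
  increments=[
    {"x": 0.15,"y": -0.4,"z": 0,"ax": 0,"ay": 0,"az": 0.05,"grip": 1},
    {"x": 0.3,"y": -0.7,"z": 0,"ax": 0,"ay": 0,"az": 0.08,"grip": 1},
    {"x": 0.4,"y": -0.9,"z": 0,"ax": 0,"ay": 0,"az": 0.1,"grip": 1},
    {"x": 0.4,"y": -0.9,"z": 0,"ax": 0,"ay": 0,"az": 0.1,"grip": 1},
    {"x": 0.4,"y": -0.9,"z": 0,"ax": 0,"ay": 0,"az": 0.1,"grip": 1},
  ],
)

```text
time_s: 14.68
eef_pos: [0.5759, -0.3114, 0.124]
eef_rot: [0.708, -0.703, 0.07, -0.002]
wrist_force: [-4.9, 0.4, -2.6]
opening: 0.135
```

```bash
python3 look.py l4 382 220
```

```text
14.775 [ 0.576  -0.3114  0.124 ] [-5.24 -0.32 -2.21] 0.133
```

View pics/l4.png

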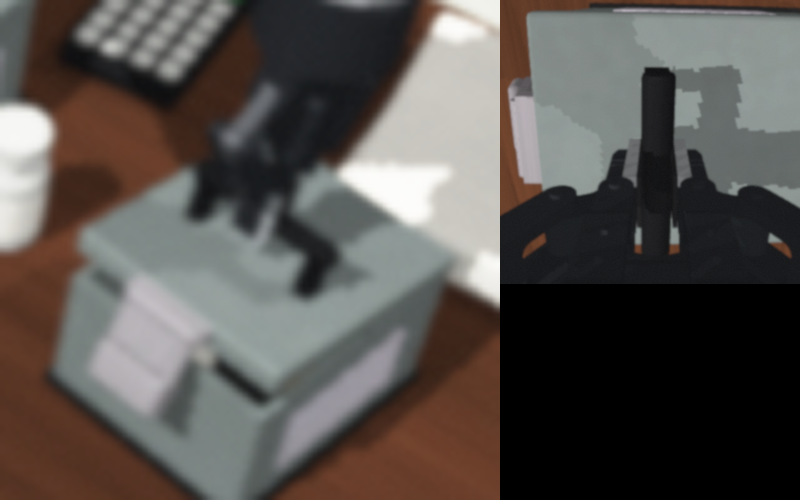

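The side view shows the lid of the right case open, with a dark gap at its front edge near (230,370). I'll lower it back along the same arc, press it shut and release.

Request:
apply_moves(
  increments=[
    {"x": -0.15,"y": 0.4,"z": 0,"ax": 0,"ay": 0,"az": -0.04,"grip": 1},
    {"x": -0.3,"y": 0.8,"z": 0,"ax": 0,"ay": 0,"az": -0.07,"grip": 1},
    {"x": -0.4,"y": 1.25,"z": 0,"ax": 0,"ay": 0,"az": -0.1,"grip": 1},
    {"x": -0.4,"y": 1.3,"z": 0,"ax": 0,"ay": 0,"az": -0.1,"grip": 1},
    {"x": -0.4,"y": 1.3,"z": 0,"ax": 0,"ay": 0,"az": -0.1,"grip": 1},
  ],
)

```text
time_s: 15.4
eef_pos: [0.5719, -0.311, 0.1119]
eef_rot: [0.707, -0.705, 0.034, -0.039]
wrist_force: [5.4, -0.2, -5.3]
opening: 0.141
```

Request:
apply_moves(
  increments=[
    {"x": 0,"y": 0,"z": 0,"ax": 0,"ay": 0,"az": 0,"grip": 0.4},
    {"x": 0,"y": 0,"z": 0,"ax": 0,"ay": 0,"az": 0,"grip": 0.4},
    {"x": 0,"y": 0,"z": 0,"ax": 0,"ay": 0,"az": 0,"grip": 0.4},
    {"x": 0,"y": -3,"z": 0,"ax": 0,"ay": 0,"az": 0,"grip": 0.4},
    {"x": 0,"y": -6,"z": 0,"ax": 0,"ay": 0,"az": 0,"grip": 1},
    {"x": 0,"y": -6,"z": 0,"ax": 0,"ay": 0,"az": 0,"grip": 1},
    {"x": 0,"y": -6,"z": 0,"ax": 0,"ay": 0,"az": 0,"grip": 1},
  ],
)

```text
time_s: 16.27
eef_pos: [0.5711, -0.3108, 0.1711]
eef_rot: [0.707, -0.705, 0.035, -0.039]
wrist_force: [-0.4, 0.1, -0.2]
opening: -0.002
```

```bash
python3 look.py l5 382 220
python3 - <<'E'
from h import *
c=np.array([.571,-.312]); y=-.104; u=np.array([np.cos(y),np.sin(y)])
ctr=c+.02*u; pad=ctr-.111*u; print("pad",pad)
for t in (.17,.05): pass
inc([*(pad-.05*u),.20],y)
p=vision.camera_params("side");print(proj(p,[[*pad,.061]]))
E
```

```text
16.375 [ 0.5707 -0.3105  0.1702] [-0.12  0.21 -0.27] -0.004
pad [ 0.48049168 -0.30255305]
t 16.38 pos [ 0.5707 -0.3105  0.1702] F [-0.12  0.21 -0.27] open -0.004 q [-0.68  0.38  1.45  0.01  1.3  -0.58]
xyz cm [-14.04  -3.04  -0.13] rot [-0.004  0.001  0.004]
[[355.16675636 252.3035511 ]]
```

View pics/l5.png

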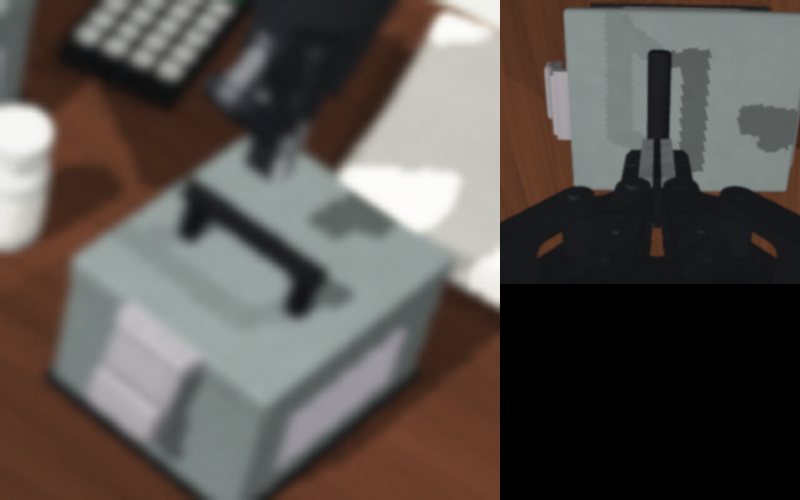

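The lid is shut again and the bar is free. The pad projects to (355,252), which matches the picture. Next I'll turn the shut gripper 90° in front of pad C, tilted so the fingertips lead.

```bash
cat >> h.py <<'E'
def inc2(pos,yaw,tilt):
    o=ctrl.get_obs(); w=o["eef_rot"]; R0=Rn.from_quat([w[1],w[2],w[3],w[0]])
    a=yaw+np.pi/2; x=np.array([np.cos(a),np.sin(a),0]); y=np.array([0,0,-1.]); z=np.cross(x,y)
    R=Rn.from_matrix(np.stack([x,y,z],1))*Rn.from_rotvec([-tilt,0,0])
    print("t",o["time_s"],"pos",o["eef_pos"].round(4),"F",o["wrist_force"].round(2),"xyz cm",(R0.inv().apply(np.array(pos)-o["eef_pos"])*100).round(2),"rot",(R0.inv()*R).as_rotvec().round(3),"toolaxes",R.as_matrix().round(2).tolist())
E
python3 - <<'E'
from h import *
y=-.104; u=np.array([np.cos(y),np.sin(y)]); pad=np.array([.4805,-.3026])
inc2([*(pad-.06*u),.17],y,.35); inc2([*(pad-.06*u),.17],y,0)
E
```

```text
t 16.375 pos [ 0.5707 -0.3105  0.1702] F [-0.12  0.21 -0.27] xyz cm [-15.05  -0.04  -0.15] rot [-0.275 -1.554 -0.268] toolaxes [[0.1, 0.34, -0.93], [0.99, -0.04, 0.1], [0.0, -0.94, -0.34]]
t 16.375 pos [ 0.5707 -0.3105  0.1702] F [-0.12  0.21 -0.27] xyz cm [-15.05  -0.04  -0.15] rot [ 0.    -1.57   0.006] toolaxes [[0.1, 0.0, -0.99], [0.99, 0.0, 0.1], [0.0, -1.0, 0.0]]
```

Request:
apply_moves(
  increments=[
    {"x": -5,"y": -1,"z": 0,"ax": 0,"ay": 0,"az": 0,"grip": 1},
    {"x": -11,"y": 0,"z": -0.1,"ax": -0.27,"ay": -1.554,"az": -0.27,"grip": 1},
    {"x": -15,"y": 0,"z": -0.1,"ax": -0.275,"ay": -1.554,"az": -0.268,"grip": 1},
    {"x": -15,"y": 0,"z": -0.1,"ax": -0.275,"ay": -1.554,"az": -0.268,"grip": 1},
    {"x": -15,"y": 0,"z": -0.1,"ax": -0.275,"ay": -1.554,"az": -0.268,"grip": 1},
    {"x": -15,"y": 0,"z": -0.1,"ax": -0.275,"ay": -1.554,"az": -0.268,"grip": 1},
    {"x": -15,"y": 0,"z": -0.1,"ax": -0.275,"ay": -1.554,"az": -0.268,"grip": 1},
    {"x": -15,"y": 0,"z": -0.1,"ax": -0.275,"ay": -1.554,"az": -0.268,"grip": 1},
    {"x": -15,"y": 0,"z": -0.1,"ax": -0.275,"ay": -1.554,"az": -0.268,"grip": 1},
    {"x": -15,"y": 0,"z": -0.1,"ax": -0.275,"ay": -1.554,"az": -0.268,"grip": 1},
    {"x": -15,"y": 0,"z": -0.1,"ax": -0.275,"ay": -1.554,"az": -0.268,"grip": 1},
    {"x": -15,"y": 0,"z": -0.1,"ax": -0.275,"ay": -1.554,"az": -0.268,"grip": 1},
  ],
)

```text
time_s: 17.88
eef_pos: [0.4213, -0.2957, 0.1691]
eef_rot: [-0.427, 0.609, 0.548, -0.383]
wrist_force: [-0.4, -0.1, 0.3]
opening: 0.003
```

```bash
python3 look.py l6 345 220
python3 - <<'E'
from h import *
y=-.104; u=np.array([np.cos(y),np.sin(y)]); pad=np.array([.4805,-.3026])
inc2([*(pad-.06*u),.07],y,.35)
o=ctrl.get_obs(); w=o["eef_rot"]; R0=Rn.from_quat([w[1],w[2],w[3],w[0]]).as_matrix(); print(R0.round(2),o["q"].round(2))
p=vision.camera_params("side"); print(proj(p,[o["eef_pos"],o["eef_pos"]-.01*R0[:,1],o["eef_pos"]+.025*R0[:,1]]).round(1))
E
```

```text
17.975 [ 0.4215 -0.2957  0.1694] [ 0.8   0.41 -0.5 ] -0.002
t 17.975 pos [ 0.4215 -0.2957  0.1694] F [ 0.8   0.41 -0.5 ] xyz cm [-0.07  9.32  3.46] rot [-0.    -0.001 -0.   ] toolaxes [[0.1, 0.34, -0.93], [0.99, -0.04, 0.1], [0.0, -0.94, -0.34]]
[[ 0.1   0.34 -0.93]
 [ 0.99 -0.04  0.1 ]
 [-0.   -0.94 -0.34]] [-1.03 -0.1   2.05  0.33  1.   -2.65]
[[345.7 236.6]
 [345.3 234.7]
 [346.7 241.1]]
```

View pics/l6.png

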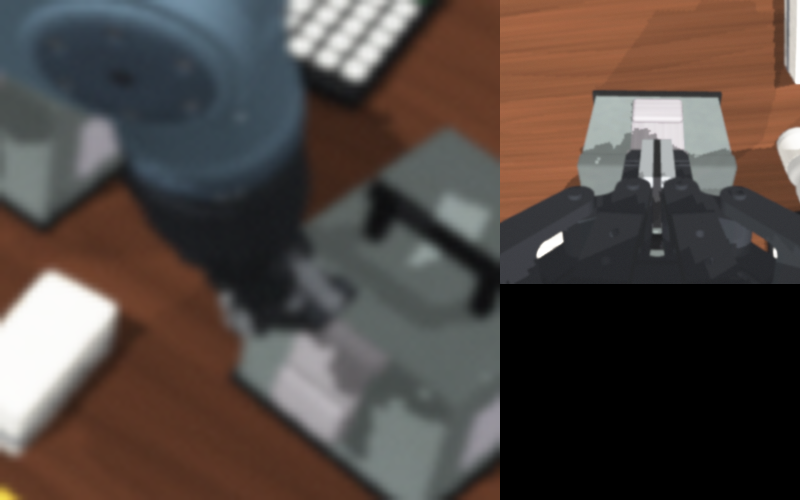

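Run:
```python
from h import *
ps=vision.camera_params("side");pw=vision.camera_params("wrist")
o=ctrl.get_obs(); w=o["eef_rot"]; R0=Rn.from_quat([w[1],w[2],w[3],w[0]]).as_matrix()
o1,d1=ray(ps,(359,237));o2,d2=ray(pw,(257,239))
s=np.linalg.lstsq(np.stack([d1,-d2],1),o2-o1,rcond=None)[0]
for P in (o1+s[0]*d1,o2+s[1]*d2): print(P.round(4),"tool",(R0.T@(P-o["eef_pos"])).round(4))
print("cam in tool",R0.T@(o2-o["eef_pos"]))
im=vision.camera("side"); cv2.imwrite("pics/s6.png",cv2.resize(im[200:270,310:400,::-1],None,fx=8,fy=8,interpolation=cv2.INTER_CUBIC))
```

```text
[ 0.4918 -0.2981  0.1103] tool [ 0.005   0.0795 -0.0457]
[ 0.4818 -0.301   0.101 ] tool [ 0.0011  0.085  -0.0335]
cam in tool [ 0.00112203 -0.15492037  0.07400433]
```

View pics/s6.png

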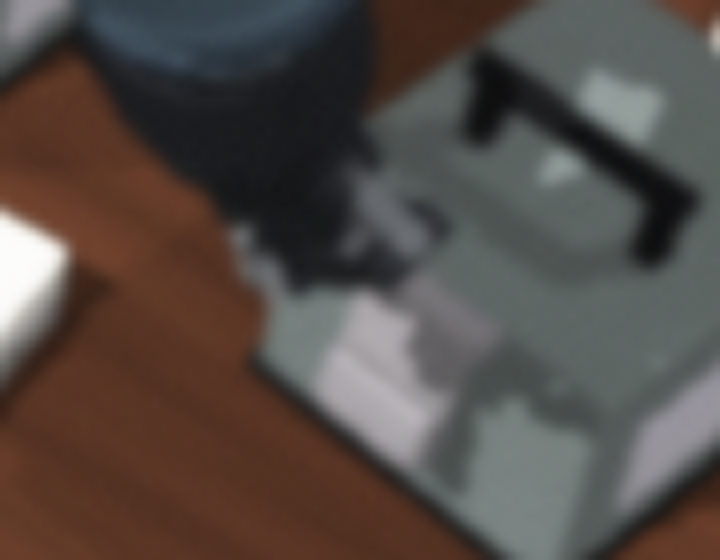

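Fingertips look to be about (347,236) in the side view. The light parts to the right are the gripper linkage and its shadow. Lowering in front of the pad to check height.

Request:
apply_moves(
  increments=[
    {"x": 0,"y": 4.6,"z": 1.7,"ax": 0,"ay": 0,"az": 0,"grip": 1},
    {"x": 0,"y": 9.3,"z": 3.4,"ax": 0,"ay": 0,"az": 0,"grip": 1},
    {"x": 0,"y": 9.3,"z": 3.4,"ax": 0,"ay": 0,"az": 0,"grip": 1},
    {"x": 0,"y": 9.3,"z": 3.4,"ax": 0,"ay": 0,"az": 0,"grip": 1},
  ],
)

```text
time_s: 18.52
eef_pos: [0.4222, -0.2966, 0.072]
eef_rot: [-0.425, 0.609, 0.548, -0.384]
wrist_force: [0.8, -0.4, 0.4]
opening: -0.001
```

```bash
python3 look.py l7 345 235
python3 - <<'E'
from h import *
o=ctrl.get_obs(); w=o["eef_rot"]; R0=Rn.from_quat([w[1],w[2],w[3],w[0]]).as_matrix(); print(R0.round(3))
for c in ("side","wrist"):
  p=vision.camera_params(c); print(proj(p,[o["eef_pos"],o["eef_pos"]-.01*R0[:,1],o["eef_pos"]+.025*R0[:,1],[.4805,-.3026,.061],[.4805,-.3026,.049],[.4805,-.3026,.073]]).round(1).tolist())
im=vision.camera("wrist"); cv2.imwrite("pics/w7.png",im[:,:,::-1])
E
```

```text
18.625 [ 0.4226 -0.2974  0.073 ] [0.56 0.31 0.54] 0.0
[[ 0.104  0.343 -0.934]
 [ 0.995 -0.039  0.097]
 [-0.004 -0.939 -0.345]]
[[341.5, 261.1], [341.1, 259.5], [342.6, 264.9], [355.2, 252.3], [354.5, 255.1], [355.9, 249.5]]
[[254.8, 247.2], [254.7, 256.2], [255.1, 228.5], [256.8, 296.9], [256.8, 282.1], [256.7, 313.1]]
```

View pics/l7.png

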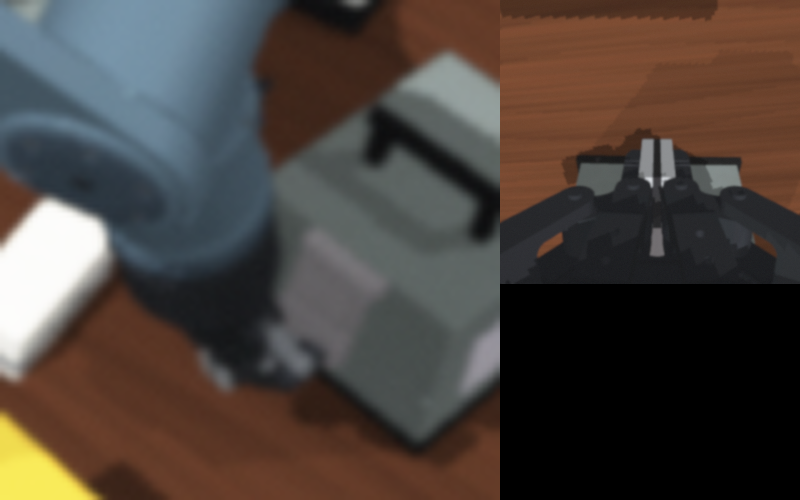

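View pics/w7.png

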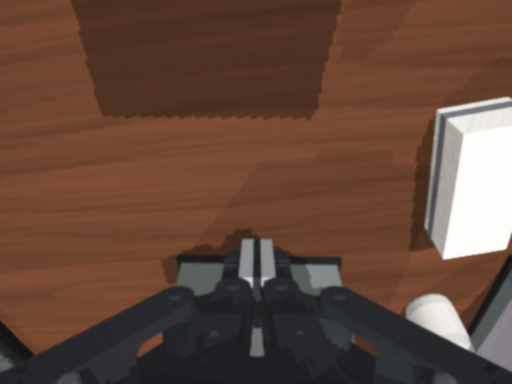

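Request:
apply_moves(
  increments=[
    {"x": 0,"y": 2.0,"z": 0.7,"ax": 0,"ay": 0,"az": 0,"grip": 1},
    {"x": 0,"y": 2.5,"z": -0.7,"ax": 0,"ay": 0,"az": 0,"grip": 1},
    {"x": 0,"y": 3.0,"z": -2.1,"ax": 0,"ay": 0,"az": 0,"grip": 1},
    {"x": 0,"y": 3.0,"z": -2.1,"ax": 0,"ay": 0,"az": 0,"grip": 1},
  ],
)

```text
time_s: 19.18
eef_pos: [0.4543, -0.3013, 0.0534]
eef_rot: [-0.423, 0.61, 0.548, -0.384]
wrist_force: [0.4, 0.4, -0.9]
opening: -0.002
```

```bash
python3 look.py l8 350 250;python3 - <<'E'
from h import *
im=vision.camera("top"); cv2.imwrite("pics/t8.png",cv2.resize(im[140:220,310:410,::-1],None,fx=6,fy=6,interpolation=cv2.INTER_CUBIC))
E
```

```text
19.275 [ 0.453  -0.3005  0.0525] [ 0.07 -0.28  0.53] -0.002
```

View pics/l8.png

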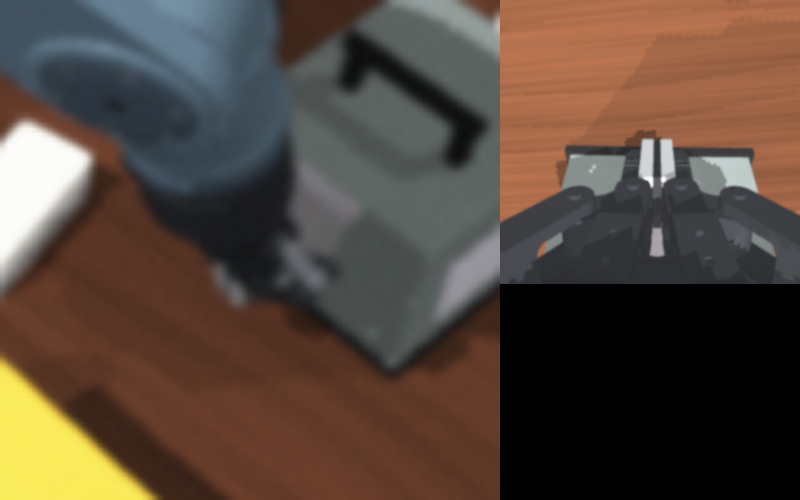

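View pics/t8.png

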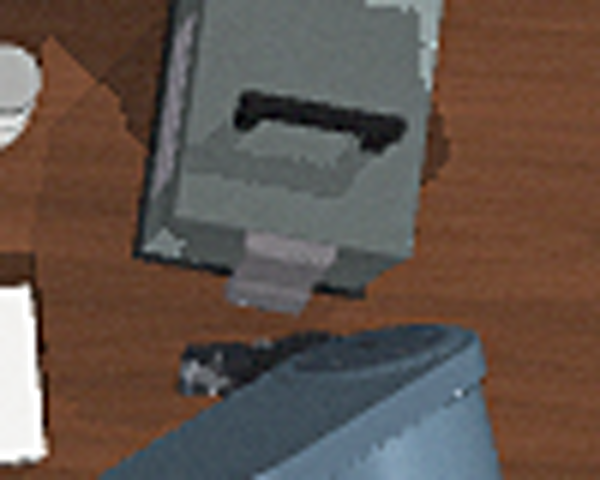

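The top view shows the hand still short of the pad ((270,300) in the crop) and in line with it. I'll advance level in small steps.

Request:
apply_moves(
  increments=[
    {"x": 0,"y": 0.17,"z": -0.47,"ax": 0,"ay": 0,"az": 0,"grip": 1},
    {"x": 0,"y": 0.35,"z": -0.94,"ax": 0,"ay": 0,"az": 0,"grip": 1},
  ],
)

```text
time_s: 19.58
eef_pos: [0.4628, -0.3016, 0.0523]
eef_rot: [-0.424, 0.61, 0.548, -0.384]
wrist_force: [0.6, -0.8, -0.1]
opening: 0.004
```

Request:
apply_moves(
  increments=[
    {"x": 0,"y": 0.1,"z": -0.28,"ax": 0,"ay": 0,"az": 0,"grip": 1},
    {"x": 0,"y": 0.21,"z": -0.56,"ax": 0,"ay": 0,"az": 0,"grip": 1},
  ],
)

```text
time_s: 19.82
eef_pos: [0.469, -0.3022, 0.0523]
eef_rot: [-0.424, 0.61, 0.548, -0.384]
wrist_force: [0.4, 0.7, -0.4]
opening: 0.005
```

Request:
apply_moves(
  increments=[
    {"x": 0,"y": 0.1,"z": -0.28,"ax": 0,"ay": 0,"az": 0,"grip": 1},
    {"x": 0,"y": 0.17,"z": -0.47,"ax": 0,"ay": 0,"az": 0,"grip": 1},
  ],
)

```text
time_s: 20.08
eef_pos: [0.4741, -0.3028, 0.0523]
eef_rot: [-0.424, 0.61, 0.548, -0.384]
wrist_force: [0.6, -0.6, -0.7]
opening: 0.001
```

Request:
apply_moves(
  increments=[
    {"x": 0,"y": 0.1,"z": -0.28,"ax": 0,"ay": 0,"az": 0,"grip": 1},
    {"x": 0,"y": 0.14,"z": -0.38,"ax": 0,"ay": 0,"az": 0,"grip": 1},
  ],
)

```text
time_s: 20.32
eef_pos: [0.478, -0.3031, 0.0521]
eef_rot: [-0.424, 0.61, 0.548, -0.384]
wrist_force: [-2.2, -0.4, 1.0]
opening: -0.002
```

Request:
apply_moves(
  increments=[
    {"x": 0,"y": 0.1,"z": -0.28,"ax": 0,"ay": 0,"az": 0,"grip": 1},
    {"x": 0,"y": 0.14,"z": -0.38,"ax": 0,"ay": 0,"az": 0,"grip": 1},
  ],
)

```text
time_s: 20.58
eef_pos: [0.4815, -0.3033, 0.0516]
eef_rot: [-0.425, 0.609, 0.548, -0.384]
wrist_force: [-1.2, 0.4, -1.0]
opening: 0.0
```

Request:
apply_moves(
  increments=[
    {"x": 0,"y": 0.1,"z": -0.28,"ax": 0,"ay": 0,"az": 0,"grip": 1},
    {"x": 0,"y": 0.14,"z": -0.38,"ax": 0,"ay": 0,"az": 0,"grip": 1},
  ],
)

```text
time_s: 20.82
eef_pos: [0.4851, -0.3034, 0.0512]
eef_rot: [-0.425, 0.609, 0.548, -0.385]
wrist_force: [-8.9, -0.3, 3.0]
opening: -0.005
```

```bash
python3 look.py l9 355 240
```

```text
20.925 [ 0.485  -0.3035  0.0512] [-6.31  0.23  1.85] 0.001
```

View pics/l9.png

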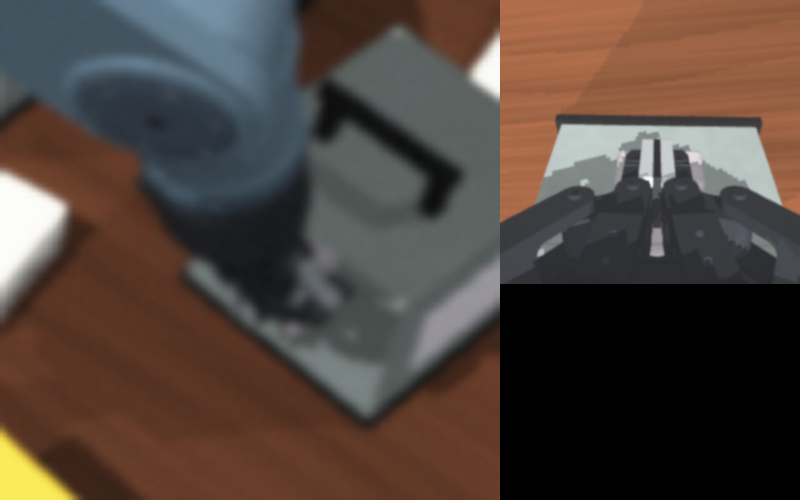

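The force went 2 N, dropped to 1 N (the flip), then rose to 9 N at the stop. One firmer push to seat it, then retreat.

Request:
apply_moves(
  increments=[
    {"x": 0,"y": 0.1,"z": -0.28,"ax": 0,"ay": 0,"az": 0,"grip": 1},
    {"x": 0,"y": 0.14,"z": -0.38,"ax": 0,"ay": 0,"az": 0,"grip": 1},
    {"x": 0,"y": 0.14,"z": -0.38,"ax": 0,"ay": 0,"az": 0,"grip": 1},
  ],
)

```text
time_s: 21.3
eef_pos: [0.486, -0.3035, 0.0506]
eef_rot: [-0.427, 0.607, 0.548, -0.387]
wrist_force: [-27.2, 1.9, 17.1]
opening: 0.001
```

Request:
apply_moves(
  increments=[
    {"x": 0,"y": -0.7,"z": 1.9,"ax": 0,"ay": 0,"az": 0,"grip": 1},
    {"x": 0,"y": -1.7,"z": 4.7,"ax": 0,"ay": 0,"az": 0,"grip": 1},
    {"x": 0,"y": -6,"z": 5,"ax": 0,"ay": 0,"az": 0,"grip": 1},
    {"x": 0,"y": -11,"z": 5,"ax": 0,"ay": 0,"az": 0,"grip": 1},
    {"x": 0,"y": -16,"z": 9,"ax": 0,"ay": 0,"az": 0,"grip": 1},
    {"x": 0,"y": -18,"z": 11,"ax": 0,"ay": 0,"az": 0,"grip": 1},
    {"x": 0,"y": -18,"z": 11,"ax": 0,"ay": 0,"az": 0,"grip": 1},
  ],
)

```text
time_s: 22.18
eef_pos: [0.3223, -0.2881, 0.1848]
eef_rot: [-0.425, 0.609, 0.546, -0.387]
wrist_force: [0.5, 0.1, -0.2]
opening: -0.002
```

Run:
```python
from h import *
a=vision.camera("side"); b=vision.camera("top")
a0=cv2.imread("pics/side0.png"); b0=cv2.imread("pics/top0.png")
r=lambda i,y,x,h,w:cv2.resize(i[y:y+h,x:x+w],(400,300),interpolation=cv2.INTER_CUBIC)
a=a[:,:,::-1];b=b[:,:,::-1]
cv2.imwrite("pics/f1.png",np.vstack([np.hstack([r(a0,200,330,75,100),r(a,200,330,75,100)]),np.hstack([r(b0,140,320,60,80),r(b,140,320,60,80)])]))
cv2.imwrite("pics/f2.png",np.hstack([a[:,:400],b[:,:400]])); print(ctrl.get_obs()["eef_pos"],ctrl.get_obs()["wrist_force"])
ps=vision.camera_params("top")
y=-.104;u=np.array([np.cos(y),np.sin(y)]);c=np.array([.571,-.312])+.02*u
print(proj(ps,[[*(c-.111*u),.061],[*(c-.102*u),.06]]))
```

```text
[ 0.32305883 -0.28710599  0.18334663] [-0.03993386 -0.03268834 -0.3878168 ]
[[353.65821523 190.43371164]
 [353.88236287 187.94885412]]
```

View pics/f1.png

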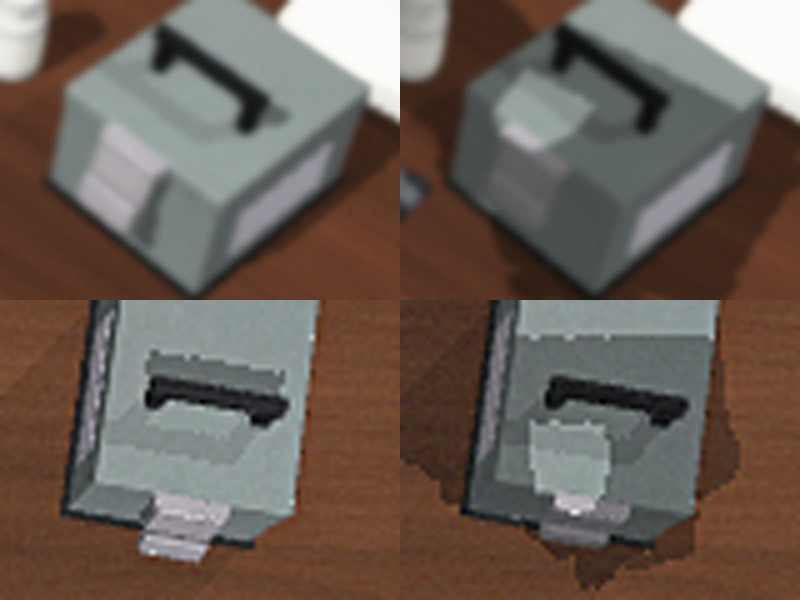

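View pics/f2.png

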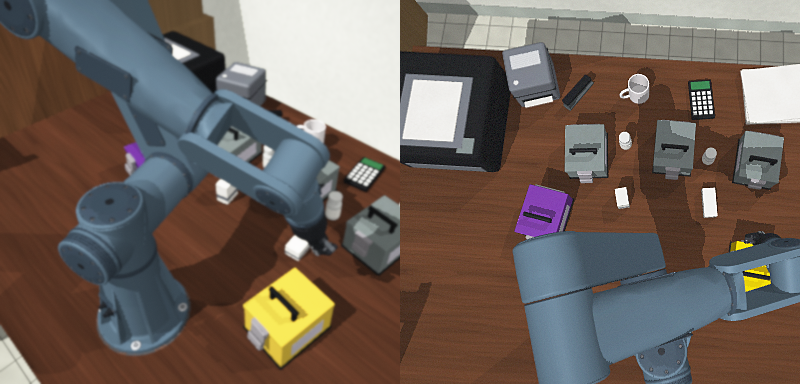

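In the enlarged crop pad C has moved in: its lower edge went from row 560 to 543, about 9 mm. The lid is shut, and the jars and cartons are where they were. The hand is above the yellow case, so I'll lift a little for clearance, then hand in.

Request:
apply_moves(
  increments=[
    {"x": 0,"y": -3.8,"z": -1.4,"ax": 0,"ay": 0,"az": 0,"grip": 1},
    {"x": 0,"y": -5.6,"z": -2.0,"ax": 0,"ay": 0,"az": 0,"grip": 1},
    {"x": 0,"y": -5.6,"z": -2.0,"ax": 0,"ay": 0,"az": 0,"grip": 1},
    {"x": 0,"y": -5.6,"z": -2.0,"ax": 0,"ay": 0,"az": 0,"grip": 1},
  ],
)

```text
time_s: 22.78
eef_pos: [0.3232, -0.2861, 0.2413]
eef_rot: [-0.427, 0.607, 0.548, -0.386]
wrist_force: [0.1, -0.1, -0.6]
opening: 0.004
```

Run:
```python
from h import *
from bench import ticket
b=vision.camera("top")[:,:,::-1]; b0=cv2.imread("pics/top0.png")
cv2.imwrite("pics/f3.png",np.vstack([cv2.resize(i[110:210,140:400],None,fx=3,fy=2.9) for i in (b0,b)]))
o=ctrl.get_obs(); print(o["time_s"],o["eef_pos"],o["wrist_force"])
```

```text
22.825 [ 0.3230526  -0.28598272  0.24113032] [ 0.13222705 -0.59944367 -0.10750055]
```

View pics/f3.png

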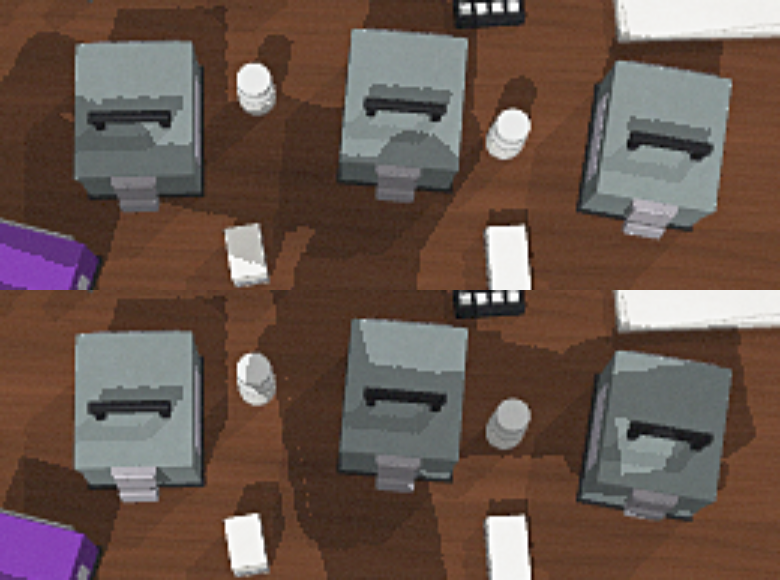

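The before and after crops show A and B still swung out (pads at (138,490) and (397,480)), C in (pad near (645,505)), and all jars and cartons unmoved. Handing in.

```bash
python3 -c "
from bench import ticket
print(ticket.hand_in())"
```

```text
the job is handed in; nothing more can be done
None
```

The unlatched case was the right-hand grey one. I lifted its lid, let it down again, and pushed its catch in until it snapped home. The job is handed in at about 23 s of the 58 s allowed; no verdict is reported.

- **Tugs:** the left and middle lids stopped hard, giving under 2 mm at about 50 N, so I left their catches alone. The right lid rose about 12 mm.
- **Catch:** pushing the right pad gave 2 N, a drop to 1 N at the flip, then a hard stop. I pressed it to about 27 N to seat it.
- **Last checks:** the pictures show the right pad about 9 mm further in and the other two catches still swung out. All lids are shut, and the jars and cartons look unmoved. The wrist force reads about zero, with the hand clear of everything.
- **Disagreement:** the first grasp closed on nothing. In the pictures the fingertips stood about 35 mm further back along the tool than the stated geometry, so I set the grip and push heights from the pictures and contact forces.

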